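Build up a stacked-patch antenna in its cradle

TASK

Build up the stacked-patch antenna in the white cradle with the upright posts: from the bottom, the bare aluminium reflector plate, the tall spacer frame, the board with the brass connector (its connector sticking out through the cradle's open end), the low spacer frame with the middle bar, and on top the board without a connector, copper sides up. Each layer must lie flat on the one below, down between all the posts, and the attenuator, the pen and the solder reel are to stay where they are.

Things in the scene. Friction and masses are not known exactly. Their poses are not given: they have to be found in the camera images.
- cradle: fixed white cradle on the bench. Origin: centre of underside, x lengthwise, z up. Base 8 mm high. Nine posts, 12 mm thick, 59 mm high (top 12 mm a cone), enclose a 93 x 61 mm bay (1.5 mm play round a layer); at x,y mm: +-34.5,+-36.5 (long sides, 57 mm open between for fingers, base there 54 mm wide); +-52.5,+-19.5 (ends); and 52.5,0, closing the +x end. The -x end, nearer the robot, is open in the middle
- reflector: bare aluminium reflector plate without any copper, 90 x 58 x 6 mm, 85 g, lying flat on the work board (whose top is 12 mm over the bench). Origin at the centre of its underside, x along the 90 mm, y along the 58 mm, z up
- tall_frame: tall spacer frame, white, a plain open window with rails 8 mm wide, 90 x 58 x 16 mm, lying flat on the work board. Origin at the centre of its underside, x along the 90 mm, y along the 58 mm, z up
- feed_board: feed board: brown antenna board with copper patch, copper line and brass coaxial connector; board 90 x 58 x 6 mm, lying flat, copper up, on the work board. The connector stands 14 mm out of the middle of its -x end, 12 mm wide, no higher than the board. Origin at the centre of the board's underside (without connector), x along the 90 mm away from the connector, z up
- low_frame: low spacer frame, white, with a bar across the middle of its window (two openings), 90 x 58 x 8 mm, rails 8 mm wide, lying flat on the work board. Origin at the centre of its underside, x along the 90 mm, y along the 58 mm, z up
- top_board: top board: brown antenna board with one larger copper patch and no connector, 90 x 58 x 6 mm, lying flat, copper up, on the work board. Origin at the centre of its underside, x along the 90 mm, y along the 58 mm, z up
- attenuator: black finned coaxial attenuator, about 20 x 58 x 20 mm, lying on the work board among the layers; a bystander. Origin under its centre
- marker_pen: white marker pen with a black cap, 135 mm long, 18 mm thick, lying on the near right part of the work board; a bystander. Origin under its middle
- solder_spool: reel of solder wire with black flanges, 54 mm across and 40 mm high, standing on the bench beyond the left edge of the work board; a bystander. Origin under its centre

How it is judged:
By the outcome, as a careful person would: the job done as asked, in the order asked, and still so for the second after the job is handed in, with the robot touching nothing.
It also fails if it takes over 122 s, if anything falls off the work surface, if the arm or the gripper's body presses on something with over 40 N, if the wrist force passes 120 N, or if a joint passes its speed limit or range.

ROBOT

A 7-joint arm with a two-finger parallel gripper is mounted at the origin on the work surface; the furniture and walls round the work are solid. World frame = base frame: x ahead of the robot, y to its left, z up, the work surface at z = 0. Lengths are in m, angles in rad, forces in N, time in s.
With the tool pointing down it reaches from about 0.35 to 0.9 m from the base axis. Payload 8.1 kg.
Tool frame: the origin (TCP) lies on the centre line of the jaws, within the pads' length; the fingertips stand 14 mm ahead of it and the grasp point (between the pads) lies 5 mm behind it (arm.tip_reach is the distance from the TCP to the fingertips, in m); z points along the fingers, y is the direction in which the jaws open and shut (so a half turn about z gives the same grasp; the last joint's range is limited). The gripper opens to 92 mm and grips with 3 to 60 N. Pads are 19 mm wide; open, the fingers measure 130 mm over their backs; the gripper's body (75 mm by 190 mm) begins 47 mm behind the grasp point.
Start: joints at [-0.103, 0.434, 0.025, 1.573, -0.012, 1.134, -0.075], TCP at [0.625, -0, 0.207] pointing down, gripper open.
Joint ranges: [-2.62, 2.62], [-0.44, 2.09], [-1.27, 1.32], [0.08, 2.57], [-1.32, 4.46], [0.12, 2], [-2.74, 2.74]. Speed limits (rad/s): [2.22, 2.22, 3.01, 3.01, 3.14, 3.14, 3.14].

INTERFACE

Orientations are given as a rotation vector (axis times angle).
In Python, from cell import sensors, vision, arm, nets gives the robot as it stands.
- The arm moves only by the shell command python3 -m handwheel 'ROWS' [FORCE]. ROWS is JSON, a list of rows, each an object of numbers: "tx", "ty", "tz": the shift along the tool's x, y, z in cm; "wx", "wy", "wz": the turn, a rotation vector about the tool's x, y, z in degrees; "claw": the opening, from 0 (shut) to 1 (fully open). A call has 1 to 12 rows; each row is the pose to reach, as a shift and turn from the pose commanded when the call began, along the tool's axes at that moment; what a row does not reach only later rows make up. A row lasts 1/12 s, in which the tool goes at most 41.7 mm and 7.16 degrees, less where a joint would pass 70% of its speed; a pose out of reach is approached as far as the arm can. A call with a gripper value outside its range is refused whole. The fingers move at their own pace and stop on an object; FORCE is the grip in N (left out, the last holds). Time passes only in rows, so rows that repeat a pose let the fingers close. It gives the time, the measured TCP pose, the force and the opening at its end, in the units of the state.
- sensors.observe(): the state, without advancing time (a new reading comes with each control period).
- vision.get_image(name): name is "scene" or "side" or "wrist"; returns (picture, depth): 400x640x3 uint8, blue, green, red; 400x640 float32, m along the optical axis (not along the pixel's ray), 0 where there is no reading.
- vision.camera_model(name): a dict with "K" (3x3 intrinsics, pixels), "xyz" and "attitude" of the camera in the world; the wrist camera has in their place "hand_eye" (4x4, takes a point from camera to tool coordinates, whose origin is the TCP and whose axes are the flange's). Camera axes: x right, y down, z forward; pixel columns grow to the right and rows downward; lengths in m; the calibration is good to about 2 mm. A picture is of the moment at which its call begins: read the wrist's pose just before it. camera_model takes no time and is no camera call.
- arm.sign_off(): hands the job in, once; it reports no verdict.
Trained networks look in the newest picture that a camera, given by its name, has taken for a name from the list of things; names that differ only in an ending like _2 or _b are one class to them, and where a whole thing is asked for, a point or a joint stands for the part that bears it (a point fixed in the world has none). Each returns a list of dicts, best first, with "score" (0 to 1); they miss things now and then, are a little off and sometimes report something else, mostly with a low value. They report only what shows in the picture. A call takes as long as a camera call.
- nets.cut_out(label, camera): "region" (400x640 bool, what is visible of it) and "uv" ([column, row] in pixels, amid what is visible of it).
The state is a dict: "clock": time; "joints": joint angles; "dq": joint speeds; "joint_efforts": joint torques, N m; "position": TCP position; "ee_rot": TCP orientation; "force": force on the tool from outside, world axes, zero at the start; "ft_torque": the same for the moment, N m; "width": opening from 0.0 (shut) to 1.0 (fully open).
Only numpy, scipy, OpenCV 4.12 (cv2) and the standard library are available. Lean on these libraries where they do the work, as an engineer would, in place of code of your own. Each camera call takes 0.05 s, during which the arm holds its last target.

## Working session

There is one attempt and no reset: what is moved stays moved. The work goes in short steps, Python scripts to look and compute and a shell command to move; the robot and the scene stay as the last step left them, time stands still between calls to the robot, and variables do not carry over. Pictures are saved under pics/ and viewed, and the job is handed in when it is done.

```bash
ls; mkdir -p pics; python3 - <<'E'
from cell import sensors, vision, arm, nets
import cv2
print(sensors.observe())
for c in ["scene","side","wrist"]:
    im,d=vision.get_image(c); cv2.imwrite(f"pics/{c}0.png",im)
    print(c,vision.camera_model(c))
E
```

```text
pics
{'clock': 0.0, 'joints': array([-0.10262166,  0.4352351 ,  0.02493574,  1.57407554, -0.01161762,
        1.13398442, -0.07510509]), 'dq': array([-2.50359790e-03, -1.40692295e-03, -1.28706891e-03,  2.11630783e-03,
       -7.73318402e-06, -1.39378428e-03, -1.97957338e-03]), 'joint_efforts': array([ 3.89017032e-04, -6.67853522e+01,  9.84863900e-01, -3.14464223e+01,
       -6.05165795e-02,  4.27553023e-02,  1.12382318e-04]), 'position': array([ 6.24470957e-01, -1.72423364e-05,  2.06145361e-01]), 'ee_rot': array([-2.22074907e+00, -2.22068977e+00,  1.84779653e-03]), 'force': array([-0.14034335, -0.11020257,  0.18607071]), 'ft_torque': array([-0.02718486, -0.00681093,  0.01190312]), 'width': 1.0005299208519363}
scene {'K': array([[388.3257302 ,   0.        , 315.71236111],
       [  0.        , 388.3257302 , 200.08368374],
       [  0.        ,   0.        ,   1.        ]]), 'xyz': array([ 0.15449431, -0.75530554,  0.65532114]), 'attitude': array([-2.1759468 ,  0.5759705 , -0.25878895])}
side {'K': array([[371.35824425,   0.        , 319.53780228],
       [  0.        , 371.35824425, 194.3813582 ],
       [  0.        ,   0.        ,   1.        ]]), 'xyz': array([0.4393534 , 0.7965425 , 0.81318426]), 'attitude': array([-0.14595305,  2.78522027, -1.29246075])}
wrist {'K': array([[280.93070713,   0.        , 318.77690918],
       [  0.        , 280.93070713, 197.25768757],
       [  0.        ,   0.        ,   1.        ]]), 'hand_eye': array([[-8.57047260e-04, -9.63200906e-01, -2.68781101e-01,
         7.28576825e-02],
       [ 9.99999517e-01, -9.54907086e-04,  2.33351692e-04,
         6.10683804e-04],
       [-4.81425539e-04, -2.68780771e-01,  9.63201259e-01,
        -1.77952136e-01],
       [ 0.00000000e+00,  0.00000000e+00,  0.00000000e+00,
         1.00000000e+00]])}
```

View pics/scene0.png

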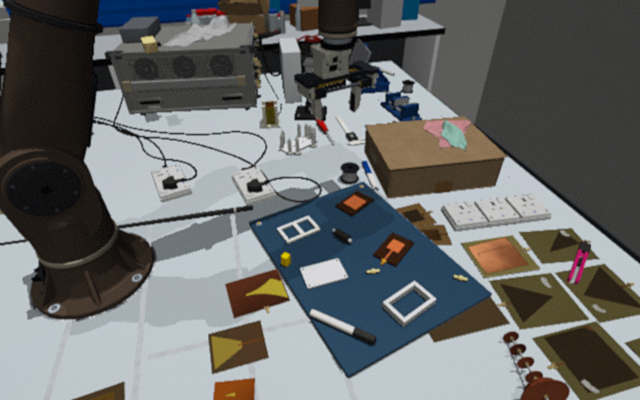

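View pics/side0.png

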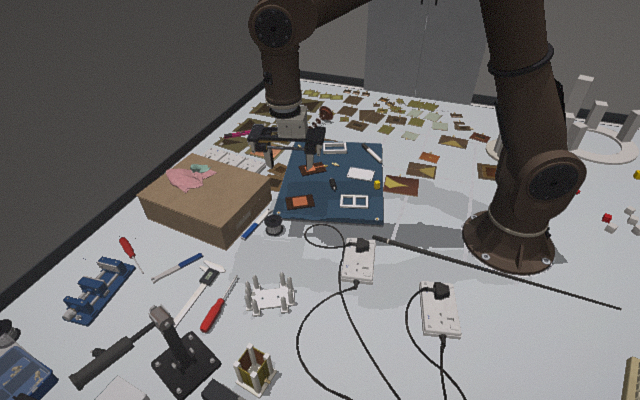

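View pics/wrist0.png

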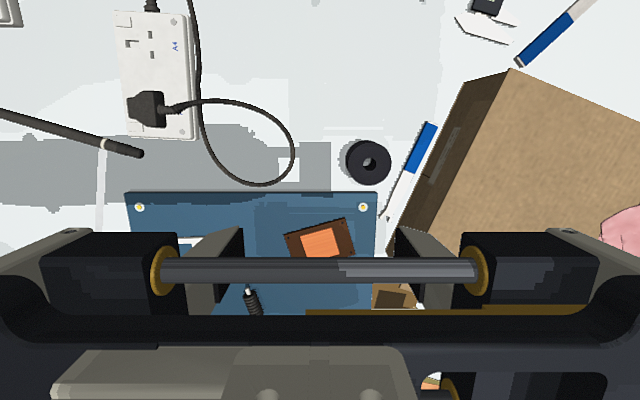

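```bash
cat > h.py <<'E'
from cell import sensors, vision, arm, nets
import cv2, numpy as np
from scipy.spatial.transform import Rotation as R
def pose(cam):
    m=vision.camera_model(cam)
    if cam!="wrist": return m["K"],R.from_rotvec(m["attitude"]).as_matrix(),m["xyz"]
    s=sensors.observe(); T=np.eye(4); T[:3,:3]=R.from_rotvec(s["ee_rot"]).as_matrix(); T[:3,3]=s["position"]
    T=T@m["hand_eye"]; return m["K"],T[:3,:3],T[:3,3]
def shot(cam):
    P=pose(cam); im,d=vision.get_image(cam); return im,d,P
def cloud(d,P):
    K,Rm,t=P; v,u=np.mgrid[0:d.shape[0],0:d.shape[1]]
    c=np.stack([(u-K[0,2])/K[0,0]*d,(v-K[1,2])/K[1,1]*d,d],-1)
    return c@Rm.T+t
def ontoplane(uv,z,P):
    K,Rm,t=P; uv=np.asarray(uv,float).reshape(-1,2)
    r=np.c_[(uv[:,0]-K[0,2])/K[0,0],(uv[:,1]-K[1,2])/K[1,1],np.ones(len(uv))]@Rm.T
    return t+r*((z-t[2])/r[:,2])[:,None]
def proj(p,P):
    K,Rm,t=P; c=(np.asarray(p)-t)@Rm; return np.c_[c[:,0]/c[:,2]*K[0,0]+K[0,2],c[:,1]/c[:,2]*K[1,1]+K[1,2]]
def rect(xy):
    (cx,cy),(w,h),a=cv2.minAreaRect(np.float32(xy)*1000)
    if w<h: w,h,a=h,w,a+90
    return round(cx,1),round(cy,1),round(w,1),round(h,1),round((a+90)%180-90,1)
E
cat > d.py <<'E'
from h import *
for cam in ["scene","side"]:
    im,d,P=shot(cam); C=cloud(d,P)
    for l in ["cradle","reflector","tall_frame","feed_board","low_frame","top_board","attenuator","marker_pen","solder_spool"]:
        for o in nets.cut_out(l,cam)[:2]:
            m=o["region"]&(d>0); p=C[m]
            if len(p)<5: continue
            print(cam,l,round(o["score"],2),o["uv"],m.sum(),rect(p[:,:2]),"med",np.round(np.median(p,0),4),"ztop",np.percentile(p[:,2],[5,95]).round(4))
E
python3 d.py
```

```text
scene cradle 0.59 [298.5, 141.6] 675 (677.2, 278.8, 204.9, 106.6, 28.0) med [0.6531 0.2569 0.0096] ztop [0.0003 0.0488]
scene reflector 0.78 [323.0, 276.4] 931 (434.1, -268.4, 93.0, 64.9, -11.1) med [ 0.4308 -0.2728  0.0165] ztop [0.0139 0.0184]
scene tall_frame 0.67 [401.6, 298.5] 872 (543.9, -419.5, 105.1, 67.8, 6.9) med [ 0.5348 -0.4266  0.0254] ztop [0.0118 0.0282]
scene feed_board 0.8 [390.8, 253.8] 787 (602.1, -288.5, 105.1, 62.0, 24.0) med [ 0.6033 -0.2912  0.0166] ztop [0.0134 0.0185]
scene low_frame 0.81 [297.4, 227.7] 458 (451.4, -119.5, 95.7, 61.2, 2.7) med [ 0.4493 -0.1244  0.0176] ztop [0.0112 0.0198]
scene low_frame 0.19 [339.3, 240.1] 137 (521.1, -196.6, 58.3, 16.3, -73.8) med [ 0.5217 -0.2018  0.0259] ztop [0.018  0.0307]
scene top_board 0.57 [357.1, 202.1] 528 (627.4, -98.0, 100.7, 65.8, 17.2) med [ 0.6226 -0.1056  0.0162] ztop [0.013  0.0183]
scene attenuator 0.45 [340.5, 237.4] 166 (529.9, -192.9, 62.2, 34.2, -76.3) med [ 0.5227 -0.2018  0.0256] ztop [0.0123 0.0307]
scene marker_pen 0.78 [343.2, 324.5] 666 (397.4, -399.8, 138.7, 26.2, -56.6) med [ 0.3969 -0.4084  0
[... 567 characters left out ...]
.8, -159.8, 331.8, 95.9, 86.5) med [ 0.6031 -0.2811  0.0169] ztop [0.0136 0.0194]
side low_frame 0.57 [354.8, 197.6] 246 (452.0, -121.2, 91.9, 68.1, 3.9) med [ 0.4511 -0.1186  0.0176] ztop [0.0104 0.0207]
side top_board 0.53 [296.0, 200.8] 378 (627.2, -104.3, 92.1, 74.6, 15.6) med [ 0.6262 -0.0971  0.0169] ztop [0.0113 0.0199]
side attenuator 0.51 [369.2, 150.0] 73 (398.4, -396.1, 126.9, 14.5, -58.9) med [ 0.4048 -0.4079  0.0238] ztop [0.0191 0.0277]
side attenuator 0.42 [334.4, 185.1] 56 (524.9, -189.8, 45.7, 17.8, -72.6) med [ 0.5252 -0.1849  0.0266] ztop [0.0168 0.0326]
side solder_spool 0.53 [271.5, 224.3] 316 (687.2, 19.3, 55.7, 51.4, -81.9) med [0.6845 0.0289 0.0368] ztop [0.001 0.041]
```

```bash
python3 -m handwheel '[{"tx":24,"ty":-7,"tz":-4,"wz":76},{"tx":24,"ty":-7,"tz":-4,"wz":76},{"tx":24,"ty":-7,"tz":-4,"wz":76},{"tx":24,"ty":-7,"tz":-4,"wz":76},{"tx":24,"ty":-7,"tz":-4,"wz":76},{"tx":24,"ty":-7,"tz":-4,"wz":76},{"tx":24,"ty":-7,"tz":-4,"wz":76},{"tx":24,"ty":-7,"tz":-4,"wz":76},{"tx":24,"ty":-7,"tz":-4,"wz":76},{"tx":24,"ty":-7,"tz":-4,"wz":76},{"tx":24,"ty":-7,"tz":-4,"wz":76},{"tx":24,"ty":-7,"tz":-4,"wz":76}]'
python3 - <<'E'
from h import *
im,d,P=shot("wrist"); cv2.imwrite("pics/w1.png",im)
C=cloud(d,P)
np.savez("cr.npz",im=im,d=d,C=C)
for o in nets.cut_out("cradle","wrist")[:2]:
    m=o["region"]&(d>0); p=C[m]; print(o["score"],o["uv"],rect(p[:,:2]),np.percentile(p[:,2],[1,50,95,99,99.9]))
print(sensors.observe())
E
```

```text
{'clock': 1.25, 'joints': array([-0.10259153,  0.43447786,  0.02500677,  1.57320409, -0.01159208,
        1.13399692, -0.07511198]), 'dq': array([ 0.00095691,  0.00052742,  0.0011262 , -0.0001065 ,  0.00043289,
        0.00016951, -0.00119157]), 'joint_efforts': array([-1.54578294e-03, -6.67673564e+01,  9.82553177e-01, -3.14814556e+01,
       -6.09832909e-02,  3.26649158e-02,  1.13193414e-05]), 'position': array([ 6.25014737e-01, -3.89899412e-05,  2.06954097e-01]), 'ee_rot': array([2.22152291e+00, 2.22128264e+00, 4.83552909e-05]), 'force': array([-0.79135088, -0.11946578,  0.30577742]), 'ft_torque': array([ 0.08249606,  0.00492902, -0.05182474]), 'width': 0.9980935060292794}invalid input
```

View pics/w1.png

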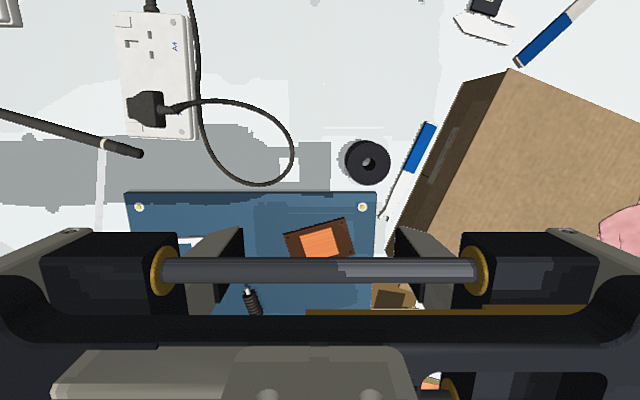

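The picture shows the arm hasn't moved: the call was refused. I'll try again with every key given.

```bash
python3 -m handwheel '[{"tx":4,"ty":-1,"tz":-1,"wx":0,"wy":0,"wz":7,"claw":1}]' | cut -c1-300; python3 -m handwheel '[{"tx":4,"ty":-1,"tz":-1,"wz":7}]' | cut -c1-100;
```

```text
clock: 1.33
position: [0.6157, 0.0288, 0.2151]
ee_rot: [2.357, 2.071, -0.009]
force: [1.2, -1.1, -0.3]
width: 1.0invalid input
```

```bash
python3 -m handwheel '[{"tx":4,"ty":-2,"tz":-1,"wx":0,"wy":0,"wz":7,"claw":1},{"tx":8,"ty":-4,"tz":-2,"wx":0,"wy":0,"wz":14,"claw":1},{"tx":12,"ty":-5,"tz":-3,"wx":0,"wy":0,"wz":21,"claw":1},{"tx":16,"ty":-6,"tz":-3.5,"wx":0,"wy":0,"wz":28,"claw":1},{"tx":19,"ty":-8.4,"tz":-3.5,"wx":0,"wy":0,"wz":35,"claw":1},{"tx":19,"ty":-8.4,"tz":-3.5,"wx":0,"wy":0,"wz":42,"claw":1},{"tx":19,"ty":-8.4,"tz":-3.5,"wx":0,"wy":0,"wz":49,"claw":1},{"tx":19,"ty":-8.4,"tz":-3.5,"wx":0,"wy":0,"wz":56,"claw":1},{"tx":19,"ty":-8.4,"tz":-3.5,"wx":0,"wy":0,"wz":63,"claw":1},{"tx":19,"ty":-8.4,"tz":-3.5,"wx":0,"wy":0,"wz":69,"claw":1},{"tx":19,"ty":-8.4,"tz":-3.5,"wx":0,"wy":0,"wz":69,"claw":1}]'
python3 - <<'E'
from h import *
im,d,P=shot("wrist"); cv2.imwrite("pics/w2.png",im)
C=cloud(d,P)
np.savez("cr.npz",im=im,d=d,C=C)
for o in nets.cut_out("cradle","wrist")[:2]:
    m=o["region"]&(d>0); p=C[m]; print(o["score"],o["uv"],rect(p[:,:2]),np.percentile(p[:,2],[1,50,95,99,99.9]))
print(sensors.observe()["joints"])
E
```

```text
clock: 2.25
position: [0.5549, 0.2382, 0.2518]
ee_rot: [3.119, 0.375, 0.0]
force: [-0.5, 0.1, -1.0]
width: 0.996
0.72 [314.7, 98.3] (645.3, 264.8, 126.6, 89.6, 13.4) [0.00525255 0.00854754 0.05409538 0.05902472 0.06036294]
[-0.65720735  0.36817546  0.22987067  1.57542421 -0.08772199  1.20813558
 -1.73364715]
```

View pics/w2.png

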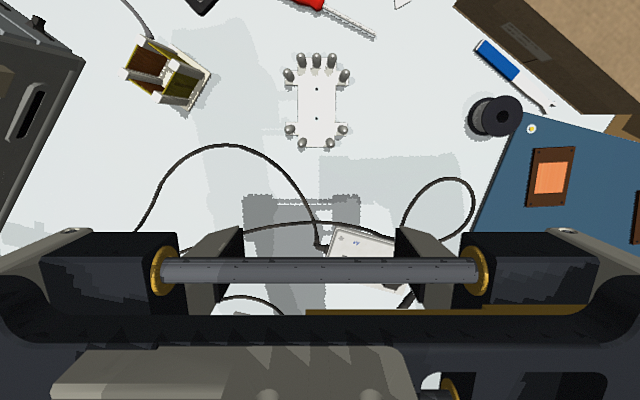

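The wrist picture shows the cradle at about (317,100), with five posts at the far (+x) end and four at the near end. The near end is the open one, as expected.

```bash
cat > fc.py <<'E'
from h import *
from scipy.optimize import least_squares
posts=np.array([[34.5,36.5],[34.5,-36.5],[-34.5,36.5],[-34.5,-36.5],[52.5,19.5],[52.5,-19.5],[-52.5,19.5],[-52.5,-19.5],[52.5,0]])/1000
def fit(C,x0,zlo=.02):
    p=C.reshape(-1,3); p=p[(p[:,2]>zlo)&(p[:,2]<.0575)&(np.hypot(p[:,0]-x0[0],p[:,1]-x0[1])<.075)]
    rad=np.where(p[:,2]<.047,.006,.006*(.059-p[:,2])/.012)
    def res(q):
        c,s=np.cos(q[2]),np.sin(q[2]); w=posts@np.array([[c,s],[-s,c]])+q[:2]
        dd=np.linalg.norm(p[:,None,:2]-w[None],axis=2); i=dd.argmin(1); return dd.min(1)-rad
    r=least_squares(res,x0,loss="soft_l1",f_scale=.001,x_scale=[.01,.01,.1]); return r.x,len(p),np.median(abs(res(r.x)))
E
python3 - <<'E'
from fc import *
C=np.load("cr.npz")["C"]
for z in (.012,.03,.048): print("wrist",z,fit(C,[.645,.265,.235],z))
for cam in ("side","scene"):
    im,d,P=shot(cam); print(cam,fit(cloud(d,P),[.645,.265,.235]))
# base top extents
E
```

```text
wrist 0.012 (array([0.64510503, 0.26477732, 0.22961982]), 818, np.float64(0.0003093057553395107))
wrist 0.03 (array([0.64508246, 0.2647587 , 0.22965721]), 689, np.float64(0.00040455873599441316))
wrist 0.048 (array([0.64501757, 0.26472064, 0.2296069 ]), 487, np.float64(0.0006427525616477118))
side (array([0.64546959, 0.26329056, 0.2297626 ]), 397, np.float64(0.0005893987977930917))
scene (array([0.64442124, 0.26195194, 0.22847838]), 284, np.float64(0.0009491342248710423))
```

```bash
cat > go.py <<'E'
import sys
from h import *
def go(x,y,z,yawdeg):
    s=sensors.observe(); Rc=R.from_rotvec(s["ee_rot"]).as_matrix()
    a=np.radians(yawdeg); Rt=np.array([[np.cos(a),np.sin(a),0],[np.sin(a),-np.cos(a),0],[0,0,-1.]])
    d=Rc.T@(np.array([x,y,z])-s["position"]); w=np.degrees(R.from_matrix(Rc.T@Rt).as_rotvec())
    print("t cm",np.round(d*100,2),"w deg",w.round(2),"rows",max(np.linalg.norm(d)/.0417,np.linalg.norm(w)/7.16).round(1))
if __name__=="__main__": go(*map(float,sys.argv[1:]))
E
python3 go.py .337 -.25 .21 -10
```

```text
t cm [-33.09  41.98   4.17] w deg [-0.   -0.   24.18] rows 12.9
```

```bash
python3 -m handwheel '[{"tx":-33,"ty":42,"tz":4.2,"wx":0,"wy":0,"wz":24.2,"claw":1},{"tx":-33,"ty":42,"tz":4.2,"wx":0,"wy":0,"wz":24.2,"claw":1},{"tx":-33,"ty":42,"tz":4.2,"wx":0,"wy":0,"wz":24.2,"claw":1},{"tx":-33,"ty":42,"tz":4.2,"wx":0,"wy":0,"wz":24.2,"claw":1},{"tx":-33,"ty":42,"tz":4.2,"wx":0,"wy":0,"wz":24.2,"claw":1},{"tx":-33,"ty":42,"tz":4.2,"wx":0,"wy":0,"wz":24.2,"claw":1},{"tx":-33,"ty":42,"tz":4.2,"wx":0,"wy":0,"wz":24.2,"claw":1},{"tx":-33,"ty":42,"tz":4.2,"wx":0,"wy":0,"wz":24.2,"claw":1},{"tx":-33,"ty":42,"tz":4.2,"wx":0,"wy":0,"wz":24.2,"claw":1},{"tx":-33,"ty":42,"tz":4.2,"wx":0,"wy":0,"wz":24.2,"claw":1},{"tx":-33,"ty":42,"tz":4.2,"wx":0,"wy":0,"wz":24.2,"claw":1},{"tx":-33,"ty":42,"tz":4.2,"wx":0,"wy":0,"wz":24.2,"claw":1}]'
python3 go.py .337 -.25 .21 -10
```

```text
clock: 3.45
position: [0.3498, -0.2183, 0.2128]
ee_rot: [-3.129, 0.275, -0.002]
force: [0.6, -1.0, 0.1]
width: 1.0
t cm [-0.71  3.34  0.28] w deg [-0.02 -0.08 -0.05] rows 0.8
```

```bash
python3 -m handwheel '[{"tx":-0.7,"ty":3.3,"tz":0.3,"wx":0,"wy":0,"wz":0,"claw":1},{"tx":-0.7,"ty":3.3,"tz":0.3,"wx":0,"wy":0,"wz":0,"claw":1},{"tx":-0.7,"ty":3.3,"tz":0.3,"wx":0,"wy":0,"wz":0,"claw":1}]'
cat > fp.py <<'E'
# fit 90x58 layer: python3 fp.py label topz x0 y0 picname
import sys
from h import *
from scipy.optimize import minimize
def fitrect(pts,x0,L=.090,W=.058):
    # signed: outline points of hull should lie on the rectangle border
    h=cv2.convexHull(np.float32(pts)).reshape(-1,2)
    # densify hull
    P=[];n=len(h)
    for i in range(n):
        a,b=h[i],h[(i+1)%n]; k=max(2,int(np.linalg.norm(b-a)/.001)); P+=list(a+(b-a)*np.linspace(0,1,k,endpoint=False)[:,None])
    P=np.array(P)
    from scipy.optimize import least_squares
    def res(q):
        c,s=np.cos(q[2]),np.sin(q[2]); l=abs((P-q[:2])@np.array([[c,-s],[s,c]]))-np.array([L/2+q[3],W/2+q[3]])
        o=np.linalg.norm(np.maximum(l,0),axis=1)+np.minimum(l.max(1),0); return o
    r=least_squares(res,list(x0)+[0],loss="soft_l1",f_scale=.0005,x_scale=[.01,.01,.1,.001]); return r.x,np.median(abs(res(r.x)))
def layer(label,z,near,cam="wrist",name=None,connector=False,show=True):
    im,d,P=shot(cam)
    os=nets.cut_out(label,cam)
    best=None
    for o in os:
        m=o["region"].astype(np.uint8)
        n,lab,st,cen=cv2.connectedComponentsWithStats(m)
        if n<2: continue
        k=1+st[1:,4].argmax(); m=(lab==k)
        v,u=np.nonzero(m); xy=ontoplane(np.c_[u,v],z,P)[:,:2]
        c=xy.mean(0)
        if np.linalg.norm(c-near)<.05: best=(o,m,xy); break
    if best is None: print("none",[(o["score"],o["uv"]) for o in os]); cv2.imwrite(name,im); return
    o,m,xy=best
    if connector:
        mm=cv2.morphologyEx(m.astype(np.uint8),cv2.MORPH_OPEN,np.ones((15,15),np.uint8)); v,u=np.nonzero(mm); xyb=ontoplane(np.c_[u,v],z,P)[:,:2]
    else: xyb=xy
    rr=rect(xyb); q,e=fitrect(xyb,[rr[0]/1000,rr[1]/1000,np.radians(rr[4])])
    zz=cloud(d,P)[m&(d>0)][:,2]
    print(label,round(o["score"],2),o["uv"],"minrect",rr,"fit",q[:2].round(4),"yaw",np.degrees(q[2]).round(2),"grow",q[3].round(4),"err",e.round(5),"z med",np.median(zz).round(4),"blobmean",xy.mean(0).round(4))
    if name:
        c,s=np.cos(q[2]),np.sin(q[2]); cor=np.array([[45,29],[-45,29],[-45,-29],[45,-29]])/1000@np.array([[c,s],[-s,c]])+q[:2]
        pp=proj(np.c_[cor,np.full(4,z)],P); im=im.copy(); cv2.polylines(im,[np.int32((pp+.5)*16)],True,(0,255,0),1,cv2.LINE_AA,4); cv2.imwrite(name,im)
    return q
if __name__=="__main__": layer(sys.argv[1],float(sys.argv[2]),np.array([float(sys.argv[3]),float(sys.argv[4])]),name="pics/"+sys.argv[5],connector=sys.argv[1]=="feed_board")
E
python3 fp.py reflector .018 .433 -.27 w3.png
```

```text
clock: 3.7
position: [0.3372, -0.2497, 0.2097]
ee_rot: [3.128, -0.284, 0.0]
force: [0.3, 0.2, -0.6]
width: 1.001
reflector 0.64 [320.2, 95.9] minrect (432.5, -267.7, 90.5, 58.5, -10.4) fit [ 0.4328 -0.2678] yaw -10.58 grow 0.0 err 7e-05 z med 0.0183 blobmean [ 0.4346 -0.2678]
```

View pics/w3.png

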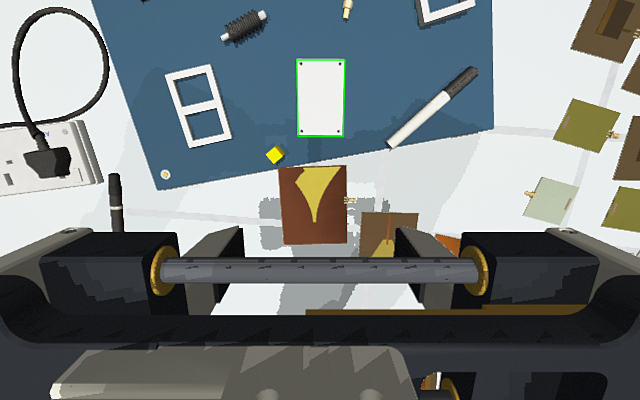

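Picture w3 has the reflector at about (320,97), with the fitted outline on its edges. The pen lies clear to the right of it.

```bash
python3 go.py .4328 -.2678 .027 -10.5
```

```text
t cm [ 9.64  0.35 18.26] w deg [-0.02 -0.01  0.38] rows 5.0
```

```bash
python3 -m handwheel '[{"tx":4,"ty":0.35,"tz":0,"wx":0,"wy":0,"wz":0.4,"claw":1},{"tx":8,"ty":0.35,"tz":2,"wx":0,"wy":0,"wz":0.4,"claw":1},{"tx":9.6,"ty":0.35,"tz":6,"wx":0,"wy":0,"wz":0.4,"claw":1},{"tx":9.6,"ty":0.35,"tz":10,"wx":0,"wy":0,"wz":0.4,"claw":1},{"tx":9.6,"ty":0.35,"tz":14,"wx":0,"wy":0,"wz":0.4,"claw":1},{"tx":9.6,"ty":0.35,"tz":17,"wx":0,"wy":0,"wz":0.4,"claw":1},{"tx":9.6,"ty":0.35,"tz":18.25,"wx":0,"wy":0,"wz":0.4,"claw":1},{"tx":9.6,"ty":0.35,"tz":18.25,"wx":0,"wy":0,"wz":0.4,"claw":1},{"tx":9.6,"ty":0.35,"tz":18.25,"wx":0,"wy":0,"wz":0.4,"claw":1}]'; python3 go.py .4328 -.2678 .027 -10.5
```

```text
clock: 4.55
position: [0.4324, -0.2672, 0.0267]
ee_rot: [-3.128, 0.287, 0.002]
force: [0.2, -0.3, 1.3]
width: 1.001
t cm [ 0.05  0.06 -0.03] w deg [-0.05  0.08  0.03] rows 0.0
```

```bash
python3 -m handwheel '[{"tx":0,"ty":0,"tz":0,"wx":0,"wy":0,"wz":0,"claw":0.3},{"tx":0,"ty":0,"tz":0,"wx":0,"wy":0,"wz":0,"claw":0.3},{"tx":0,"ty":0,"tz":0,"wx":0,"wy":0,"wz":0,"claw":0.3},{"tx":0,"ty":0,"tz":0,"wx":0,"wy":0,"wz":0,"claw":0.3},{"tx":0,"ty":0,"tz":0,"wx":0,"wy":0,"wz":0,"claw":0.3},{"tx":0,"ty":0,"tz":-2,"wx":0,"wy":0,"wz":0,"claw":0.3},{"tx":0,"ty":0,"tz":-6,"wx":0,"wy":0,"wz":0,"claw":0.3},{"tx":0,"ty":0,"tz":-10,"wx":0,"wy":0,"wz":0,"claw":0.3},{"tx":0,"ty":0,"tz":-10,"wx":0,"wy":0,"wz":0,"claw":0.3},{"tx":0,"ty":0,"tz":-10,"wx":0,"wy":0,"wz":0,"claw":0.3}]' 35
python3 - <<'E'
from h import *
im,d,P=shot("wrist"); cv2.imwrite("pics/w4.png",im); np.savez("held.npz",im=im,d=d)
s=sensors.observe(); print(s["position"],s["ee_rot"])
E
```

```text
clock: 5.38
position: [0.4337, -0.2691, 0.1294]
ee_rot: [3.127, -0.29, 0.008]
force: [-0.5, -0.5, -0.8]
width: 0.33
[ 0.43267369 -0.26834013  0.12787003] [ 3.12820233 -0.28964364  0.00350828]
```

View pics/w4.png

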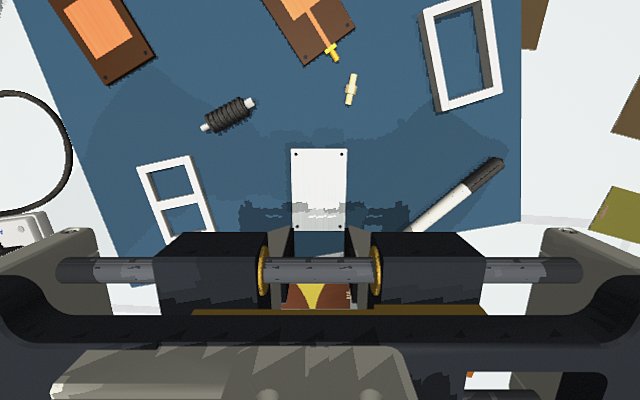

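w4 shows the reflector still on the board at (318,190). The fingers are slower than I allowed for, so I lifted before they had closed. I'll open, back up, measure again and wait longer this time.

```bash
python3 -m handwheel '[{"tx":-2,"ty":0,"tz":-3,"wx":0,"wy":0,"wz":0,"claw":1},{"tx":-5,"ty":0,"tz":-3,"wx":0,"wy":0,"wz":0,"claw":1},{"tx":-6,"ty":0,"tz":-3,"wx":0,"wy":0,"wz":0,"claw":1},{"tx":-6,"ty":0,"tz":-3,"wx":0,"wy":0,"wz":0,"claw":1}]'
python3 fp.py reflector .018 .433 -.27 w5.png; sed -i 's/^if __name__/def at(label,z,near,name,tz,**k):\n    q=layer(label,z,np.array(near),name="pics\/"+name,**k)\n    from go import go\n    go(q[0],q[1],tz,np.degrees(q[2]))\nif __name__/' fp.py; python3 go.py .4328 -.2678 .027 -10.5
```

```text
clock: 5.77
position: [0.3699, -0.2563, 0.1561]
ee_rot: [-3.126, 0.293, 0.004]
force: [-0.6, -0.2, -1.0]
width: 0.557
reflector 0.96 [317.6, 123.1] minrect (433.2, -267.6, 89.5, 57.2, -11.7) fit [ 0.4333 -0.2676] yaw -11.45 grow -0.0007 err 0.00024 z med 0.0182 blobmean [ 0.4352 -0.2676]
t cm [ 6.080e+00 -1.000e-02  1.294e+01] w deg [-0.04  0.03 -0.1 ] rows 3.4
```

View pics/w5.png

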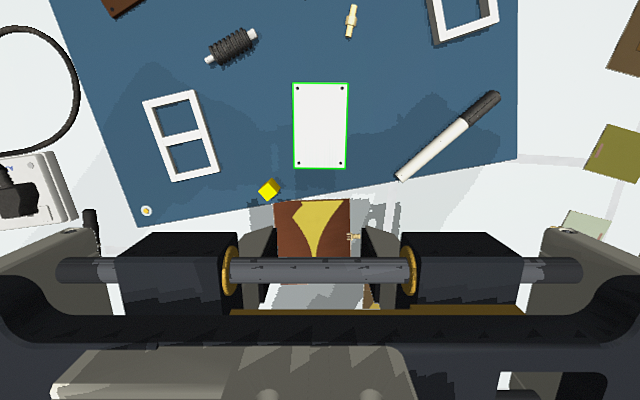

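w5 has the reflector at (318,125), practically unmoved. I'll grasp it with a longer dwell.

```bash
python3 -m handwheel '[{"tx":3,"ty":0,"tz":1,"wx":0,"wy":0,"wz":0.5,"claw":0.85},{"tx":6.1,"ty":0,"tz":2,"wx":0,"wy":0,"wz":0.5,"claw":0.85},{"tx":6.1,"ty":0,"tz":5,"wx":0,"wy":0,"wz":0.5,"claw":0.85},{"tx":6.1,"ty":0,"tz":8,"wx":0,"wy":0,"wz":0.5,"claw":0.85},{"tx":6.1,"ty":0,"tz":10,"wx":0,"wy":0,"wz":0.5,"claw":0.85},{"tx":6.1,"ty":0,"tz":12,"wx":0,"wy":0,"wz":0.5,"claw":0.85},{"tx":6.1,"ty":0,"tz":12.9,"wx":0,"wy":0,"wz":0.5,"claw":0.85},{"tx":6.1,"ty":0,"tz":12.9,"wx":0,"wy":0,"wz":0.5,"claw":0.3},{"tx":6.1,"ty":0,"tz":12.9,"wx":0,"wy":0,"wz":0.5,"claw":0.3},{"tx":6.1,"ty":0,"tz":12.9,"wx":0,"wy":0,"wz":0.5,"claw":0.3},{"tx":6.1,"ty":0,"tz":12.9,"wx":0,"wy":0,"wz":0.5,"claw":0.3},{"tx":6.1,"ty":0,"tz":12.9,"wx":0,"wy":0,"wz":0.5,"claw":0.3}]' 35
 python3 -m handwheel '[{"tx":0,"ty":0,"tz":0,"wx":0,"wy":0,"wz":0,"claw":0.3},{"tx":0,"ty":0,"tz":0,"wx":0,"wy":0,"wz":0,"claw":0.3},{"tx":0,"ty":0,"tz":0,"wx":0,"wy":0,"wz":0,"claw":0.3}]' 35
```

```text
clock: 6.87
position: [0.4339, -0.2689, 0.029]
ee_rot: [3.126, -0.304, 0.003]
force: [-0.2, -1.3, -0.1]
width: 0.536
clock: 7.12
position: [0.4333, -0.2685, 0.0284]
ee_rot: [3.127, -0.304, 0.001]
force: [-0.2, 0.6, 0.1]
width: 0.328
```

```bash
python3 - <<'E'
from h import *
im,d,P=shot("wrist"); cv2.imwrite("pics/w6.png",im)
im,d,P=shot("scene"); cv2.imwrite("pics/s6.png",cv2.resize(im[200:360,220:476],None,fx=3,fy=3))
C=cloud(d,P); 
E
```

```text
(no output)
```

View pics/w6.png

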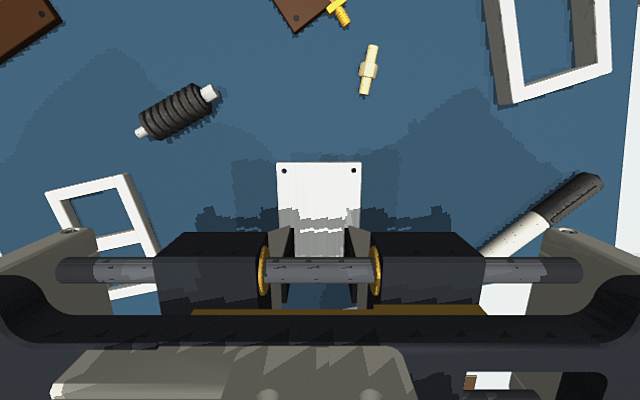

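View pics/s6.png

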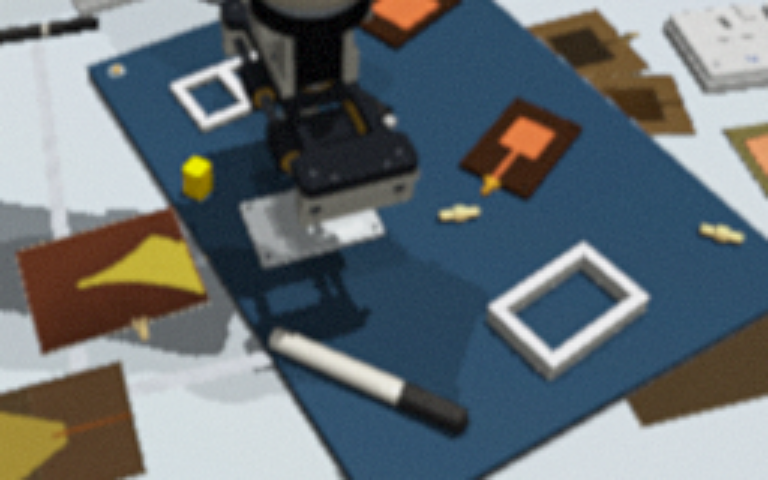

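```bash
python3 - <<'E'
from h import *
print(arm.tip_reach, [a for a in dir(arm) if a[0]!='_'])
s=sensors.observe(); print(s["position"],s["force"],s["width"])
im,d,P=shot("side"); C=cloud(d,P)
for cam in ("side","scene"):
    im,d,P=shot(cam); C=cloud(d,P)
    # points near gripper above plate
    q=C.reshape(-1,3); dd=q-np.array([.4333,-.2685,0]); a=np.radians(-11)
    lx=dd[:,0]*np.cos(a)+dd[:,1]*np.sin(a); ly=-dd[:,0]*np.sin(a)+dd[:,1]*np.cos(a)
    m=(abs(lx)<.012)&(abs(ly)<.05)&(q[:,2]<.07)
    h,e=np.histogram(q[m,2],np.arange(.01,.07,.002)); print(cam,list(zip((e[:-1]*1000).round(),h)))
E
```

```text
0.014 ['PlanningError', 'sign_off', 'tip_reach']
[ 0.4331478  -0.26855477  0.02820905] [-0.09759038  0.25994919  0.95623925] 0.30666952199209463
side [(np.float64(10.0), np.int64(11)), (np.float64(12.0), np.int64(15)), (np.float64(14.0), np.int64(26)), (np.float64(16.0), np.int64(25)), (np.float64(18.0), np.int64(12)), (np.float64(20.0), np.int64(0)), (np.float64(22.0), np.int64(0)), (np.float64(24.0), np.int64(0)), (np.float64(26.0), np.int64(0)), (np.float64(28.0), np.int64(0)), (np.float64(30.0), np.int64(0)), (np.float64(32.0), np.int64(0)), (np.float64(34.0), np.int64(0)), (np.float64(36.0), np.int64(0)), (np.float64(38.0), np.int64(0)), (np.float64(40.0), np.int64(0)), (np.float64(42.0), np.int64(0)), (np.float64(44.0), np.int64(0)), (np.float64(46.0), np.int64(0)), (np.float64(48.0), np.int64(1)), (np.float64(50.0), np.int64(1)), (np.float64(52.0), np.int64(0)), (np.float64(54.0), np.int64(2)), (np.float64(56.0), np.int64(1)), (np.float64(58.0), np.int64(1)), (np.float64(60.0), np.int64(3)), (np.float64(62.0), np.int64(4)), (np.float64(64.0), np.int64(4)), (np.float64(66.0), n
[... 280 characters left out ...]
64(0)), (np.float64(26.0), np.int64(0)), (np.float64(28.0), np.int64(0)), (np.float64(30.0), np.int64(0)), (np.float64(32.0), np.int64(0)), (np.float64(34.0), np.int64(0)), (np.float64(36.0), np.int64(0)), (np.float64(38.0), np.int64(0)), (np.float64(40.0), np.int64(0)), (np.float64(42.0), np.int64(0)), (np.float64(44.0), np.int64(0)), (np.float64(46.0), np.int64(0)), (np.float64(48.0), np.int64(0)), (np.float64(50.0), np.int64(1)), (np.float64(52.0), np.int64(0)), (np.float64(54.0), np.int64(0)), (np.float64(56.0), np.int64(0)), (np.float64(58.0), np.int64(0)), (np.float64(60.0), np.int64(0)), (np.float64(62.0), np.int64(0)), (np.float64(64.0), np.int64(0)), (np.float64(66.0), np.int64(0))]
```

```bash
python3 - <<'E'
from h import *
for cam in ("scene","side"):
    im,d,P=shot(cam); C=cloud(d,P)
    c=proj(np.array([[.433,-.268,.04]]),P)[0].astype(int); print(cam,c)
    u,v=c; x0,y0=u-50,v-60
    big=cv2.resize(im[y0:y0+90,x0:x0+100],None,fx=6,fy=6,interpolation=cv2.INTER_NEAREST); cv2.imwrite(f"pics/z_{cam}.png",big)
    for vv in range(v-40,v+20,4): print(vv,[tuple((C[vv,uu]*1000).astype(int)) for uu in range(u-12,u+13,6)])
E
```

```text
scene [322 264]
224 [(np.int64(409), np.int64(-261), np.int64(159)), (np.int64(411), np.int64(-281), np.int64(173)), (np.int64(424), np.int64(-281), np.int64(168)), (np.int64(435), np.int64(-284), np.int64(165)), (np.int64(447), np.int64(-287), np.int64(162))]
228 [(np.int64(409), np.int64(-261), np.int64(149)), (np.int64(410), np.int64(-282), np.int64(165)), (np.int64(424), np.int64(-281), np.int64(157)), (np.int64(437), np.int64(-281), np.int64(152)), (np.int64(445), np.int64(-290), np.int64(155))]
232 [(np.int64(414), np.int64(-250), np.int64(127)), (np.int64(410), np.int64(-284), np.int64(156)), (np.int64(420), np.int64(-288), np.int64(155)), (np.int64(430), np.int64(-292), np.int64(153)), (np.int64(442), np.int64(-295), np.int64(150))]
236 [(np.int64(407), np.int64(-263), np.int64(130)), (np.int64(405), np.int64(-292), np.int64(155)), (np.int64(418), np.int64(-291), np.int64(148)), (np.int64(502), np.int64(-172), np.int64(10)), (np.int64(445), np.int64(-291), np.int64(135))]
240 [(np.int64(402), np.int64(-272), np.int64(129)), (np.int64(402), np.int64(-297), np.int64(150)), (np.
[... 5511 characters left out ...]
475), np.int64(-248), np.int64(17)), (np.int64(454), np.int64(-248), np.int64(18)), (np.int64(433), np.int64(-253), np.int64(15)), (np.int64(412), np.int64(-251), np.int64(18)), (np.int64(391), np.int64(-256), np.int64(16))]
180 [(np.int64(474), np.int64(-234), np.int64(9)), (np.int64(453), np.int64(-234), np.int64(11)), (np.int64(433), np.int64(-239), np.int64(8)), (np.int64(412), np.int64(-236), np.int64(12)), (np.int64(391), np.int64(-239), np.int64(11))]
184 [(np.int64(473), np.int64(-214), np.int64(8)), (np.int64(452), np.int64(-213), np.int64(9)), (np.int64(432), np.int64(-214), np.int64(11)), (np.int64(411), np.int64(-213), np.int64(12)), (np.int64(391), np.int64(-217), np.int64(11))]
```

View pics/z_scene.png

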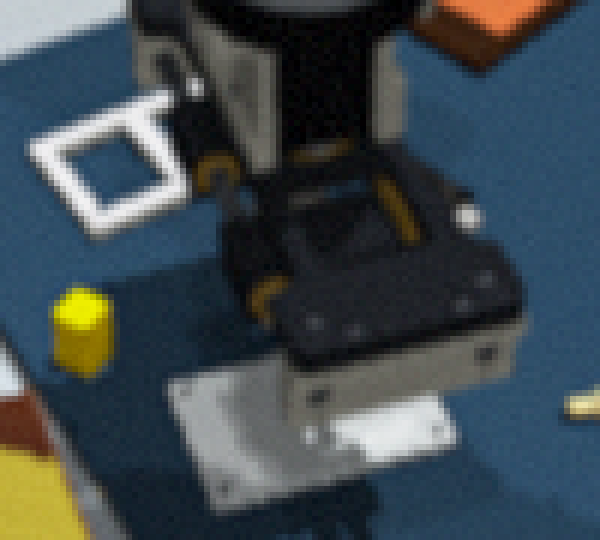

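View pics/z_side.png

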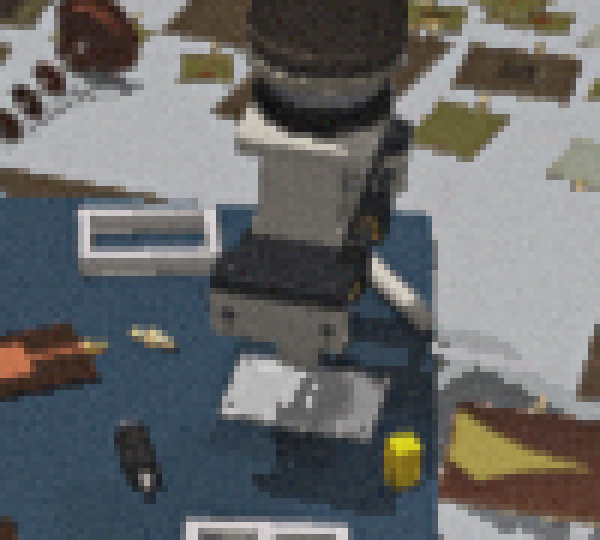

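The fixed cameras show the fingers hovering well above the plate, although the stated tip height is 14 mm. The wrist picture agrees: the finger ends lie about 35 mm further back than documented. I'll find the true tip height by touching the plate gently with the half-closed fingers.

```bash
python3 -m handwheel '[{"tx":0,"ty":0,"tz":1,"wx":0,"wy":0,"wz":0,"claw":0.3},{"tx":0,"ty":0,"tz":2,"wx":0,"wy":0,"wz":0,"claw":0.3},{"tx":0,"ty":0,"tz":2,"wx":0,"wy":0,"wz":0,"claw":0.3}]' 
python3 - <<'E'
from h import *
im,d,P=shot("scene"); 
c=proj(np.array([[.433,-.268,.04]]),P)[0].astype(int)
u,v=c; x0,y0=u-50,v-50
cv2.imwrite("pics/z2.png",cv2.resize(im[y0:y0+90,x0:x0+100],None,fx=6,fy=6,interpolation=cv2.INTER_CUBIC))
im,d,P=shot("wrist"); cv2.imwrite("pics/w7.png",im)
C=cloud(d,P); print(C[200,320],C[180,310])
for v in range(224,300,6): print(v,[(u,(C[v,u]-sensors.observe()["position"]).round(3),d[v,u].round(3)) for u in (283,354)])
E
```

```text
clock: 7.72
position: [0.432, -0.2678, 0.006]
ee_rot: [-3.126, 0.304, 0.004]
force: [-0.8, 0.5, -0.1]
width: 0.3
[ 0.45612955 -0.27289683  0.01731865] [ 0.46973402 -0.26937523  0.01736274]
224 [(283, array([0.013, 0.021, 0.011]), np.float32(0.178)), (354, array([ 0.004, -0.023,  0.011]), np.float32(0.178))]
230 [(283, array([0.015, 0.019, 0.027]), np.float32(0.162)), (354, array([ 0.007, -0.021,  0.027]), np.float32(0.161))]
236 [(283, array([0.015, 0.018, 0.036]), np.float32(0.153)), (354, array([ 0.007, -0.02 ,  0.035]), np.float32(0.153))]
242 [(283, array([0.014, 0.017, 0.042]), np.float32(0.147)), (354, array([ 0.007, -0.019,  0.043]), np.float32(0.146))]
248 [(283, array([0.015, 0.016, 0.05 ]), np.float32(0.139)), (354, array([ 0.008, -0.018,  0.05 ]), np.float32(0.139))]
254 [(283, array([0.014, 0.015, 0.056]), np.float32(0.134)), (354, array([ 0.008, -0.018,  0.057]), np.float32(0.132))]
260 [(283, array([0.033, 0.005, 0.1  ]), np.float32(0.086)), (354, array([ 0.029, -0.016,  0.1  ]), np.float32(0.085))]
266 [(283, array([0.032, 0.006, 0.101]), np.float32(0.085)), (354, array([ 0.028, -0.015,  0.101]), np.float32(0.085))]
272 [(283, array([0.03 , 0.006, 0.102]), np.float32(0.084)), (354, array([ 0.026, -0.015,  0.102]), np.float32(0.084))]
278 [(283, array([0.028, 0.006, 0.102]), np.float32(0.085)), (354, array([ 0.024, -0.015,  0.102]), np.float32(0.085))]
284 [(283, array([0.004, 0.016, 0.066]), np.float32(0.127)), (354, array([-0.002, -0.015,  0.065]), np.float32(0.127))]
290 [(283, array([0.001, 0.017, 0.065]), np.float32(0.128)), (354, array([-0.004, -0.014,  0.067]), np.float32(0.126))]
296 [(283, array([-0.001,  0.018,  0.067]), np.float32(0.127)), (354, array([-0.008, -0.014,  0.066]), np.float32(0.128))]
```

View pics/z2.png

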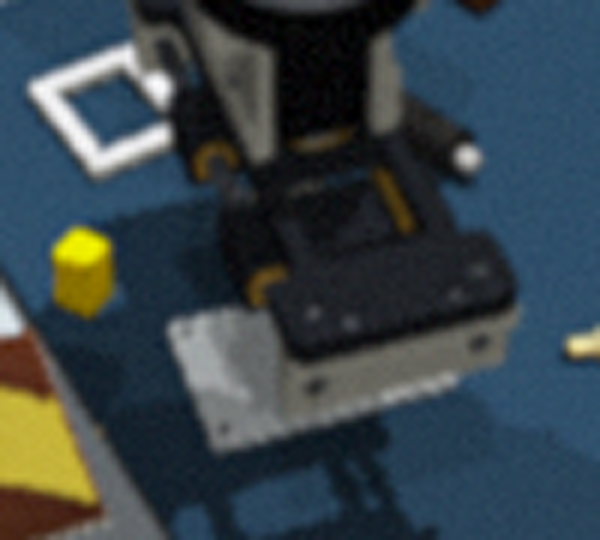

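View pics/w7.png

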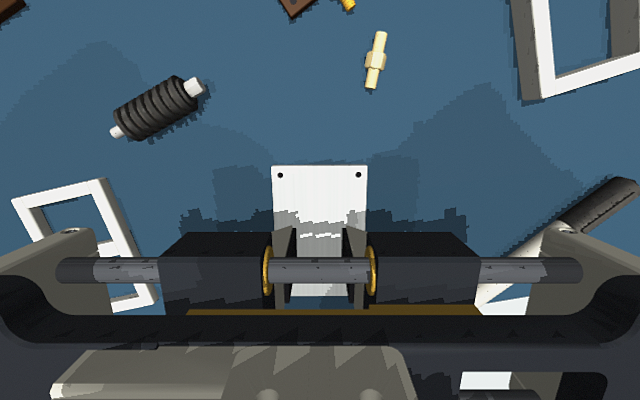

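```bash
python3 -m handwheel '[{"tx":0,"ty":0,"tz":0.2,"wx":0,"wy":0,"wz":0,"claw":0.3},{"tx":0,"ty":0,"tz":0.4,"wx":0,"wy":0,"wz":0,"claw":0.3},{"tx":0,"ty":0,"tz":0.4,"wx":0,"wy":0,"wz":0,"claw":0.3}]'; python3 -m handwheel '[{"tx":0,"ty":0,"tz":0.2,"wx":0,"wy":0,"wz":0,"claw":0.3},{"tx":0,"ty":0,"tz":0.2,"wx":0,"wy":0,"wz":0,"claw":0.3}]'; python3 -m handwheel '[{"tx":0,"ty":0,"tz":0.2,"wx":0,"wy":0,"wz":0,"claw":0.3},{"tx":0,"ty":0,"tz":0.2,"wx":0,"wy":0,"wz":0,"claw":0.3}]'
```

```text
clock: 8.07
position: [0.433, -0.2686, 0.0039]
ee_rot: [-3.127, 0.304, 0.0]
force: [-0.1, 0.3, 0.0]
width: 0.304
clock: 8.23
position: [0.4331, -0.2685, 0.0019]
ee_rot: [3.127, -0.304, 0.0]
force: [-0.1, 0.5, 0.3]
width: 0.301
clock: 8.4
position: [0.433, -0.2685, -0.0001]
ee_rot: [-3.127, 0.304, 0.0]
force: [-0.4, 0.2, 0.3]
width: 0.298
```

```bash
for i in 1 2; do :; done; python3 -m handwheel '[{"tx":0,"ty":0,"tz":0.1,"wx":0,"wy":0,"wz":0,"claw":0.3},{"tx":0,"ty":0,"tz":0.1,"wx":0,"wy":0,"wz":0,"claw":0.3}]'; python3 -m handwheel '[{"tx":0,"ty":0,"tz":0.1,"wx":0,"wy":0,"wz":0,"claw":0.3},{"tx":0,"ty":0,"tz":0.1,"wx":0,"wy":0,"wz":0,"claw":0.3}]'; python3 -m handwheel '[{"tx":0,"ty":0,"tz":0.1,"wx":0,"wy":0,"wz":0,"claw":0.3},{"tx":0,"ty":0,"tz":0.1,"wx":0,"wy":0,"wz":0,"claw":0.3}]'
```

```text
clock: 8.57
position: [0.433, -0.2686, -0.001]
ee_rot: [-3.127, 0.304, 0.0]
force: [0.9, -0.3, 0.1]
width: 0.301
clock: 8.73
position: [0.4331, -0.2686, -0.0015]
ee_rot: [-3.126, 0.304, -0.001]
force: [-1.8, 2.1, 6.8]
width: 0.301
clock: 8.9
position: [0.4332, -0.2686, -0.0016]
ee_rot: [-3.126, 0.304, -0.002]
force: [-4.3, 3.7, 23.5]
width: 0.301
```

Contact comes at a stated TCP z of −1.5 mm, on the plate top at 18 mm. The real fingertips are therefore about 19.5 mm above the stated TCP, not 14 mm ahead of it. I'll use that from here on. Next I lift, open, and grasp.

```bash
python3 -m handwheel '[{"tx":0,"ty":0,"tz":-1.2,"wx":0,"wy":0,"wz":0,"claw":0.85},{"tx":0,"ty":0,"tz":-1.2,"wx":0,"wy":0,"wz":0,"claw":0.85},{"tx":0,"ty":0,"tz":-1.2,"wx":0,"wy":0,"wz":0,"claw":0.85},{"tx":0,"ty":0,"tz":-1.2,"wx":0,"wy":0,"wz":0,"claw":0.85},{"tx":0,"ty":0,"tz":-1.2,"wx":0,"wy":0,"wz":0,"claw":0.85},{"tx":0,"ty":0,"tz":-1.2,"wx":0,"wy":0,"wz":0,"claw":0.85},{"tx":0,"ty":0,"tz":-1.2,"wx":0,"wy":0,"wz":0,"claw":0.85},{"tx":0,"ty":0,"tz":-1.2,"wx":0,"wy":0,"wz":0,"claw":0.85},{"tx":0,"ty":0,"tz":-1.2,"wx":0,"wy":0,"wz":0,"claw":0.85}]'; python3 go.py .4331 -.2677 -.0065 -11.3
```

```text
clock: 9.65
position: [0.433, -0.2686, 0.0089]
ee_rot: [3.127, -0.304, -0.0]
force: [0.2, -0.5, -0.1]
width: 0.843
t cm [-0.01 -0.09  1.54] w deg [0.   0.01 0.19] rows 0.4
```

```bash
python3 -m handwheel '[{"tx":0,"ty":-0.05,"tz":1,"wx":0,"wy":0,"wz":0.2,"claw":0.85},{"tx":0,"ty":-0.05,"tz":1.5,"wx":0,"wy":0,"wz":0.2,"claw":0.85},{"tx":0,"ty":-0.05,"tz":1.5,"wx":0,"wy":0,"wz":0.2,"claw":0.5},{"tx":0,"ty":-0.05,"tz":1.5,"wx":0,"wy":0,"wz":0.2,"claw":0.5},{"tx":0,"ty":-0.05,"tz":1.5,"wx":0,"wy":0,"wz":0.2,"claw":0.5},{"tx":0,"ty":-0.05,"tz":1.5,"wx":0,"wy":0,"wz":0.2,"claw":0.5},{"tx":0,"ty":-0.05,"tz":1.5,"wx":0,"wy":0,"wz":0.2,"claw":0.5},{"tx":0,"ty":-0.05,"tz":1.5,"wx":0,"wy":0,"wz":0.2,"claw":0.5},{"tx":0,"ty":-0.05,"tz":1.5,"wx":0,"wy":0,"wz":0.2,"claw":0.5}]' 35;  python3 -m handwheel '[{"tx":0,"ty":0,"tz":0,"wx":0,"wy":0,"wz":0,"claw":0.5}]'
```

```text
clock: 10.4
position: [0.4332, -0.2681, -0.0059]
ee_rot: [-3.126, 0.309, -0.0]
force: [-0.1, -0.3, -0.2]
width: 0.625
clock: 10.48
position: [0.4332, -0.268, -0.0059]
ee_rot: [-3.126, 0.309, -0.0]
force: [0.2, -0.3, -0.2]
width: 0.624
```

```bash
python3 -m handwheel '[{"tx":0,"ty":0,"tz":-3,"wx":0,"wy":0,"wz":0,"claw":0.5},{"tx":0,"ty":0,"tz":-7,"wx":0,"wy":0,"wz":0,"claw":0.5},{"tx":0,"ty":0,"tz":-10,"wx":0,"wy":0,"wz":0,"claw":0.5},{"tx":0,"ty":0,"tz":-10,"wx":0,"wy":0,"wz":0,"claw":0.5}]'
python3 - <<'E'
from h import *
im,d,P=shot("wrist"); cv2.imwrite("pics/w8.png",im); np.savez("held.npz",im=im,d=d)
s=sensors.observe(); print(s["position"],s["ee_rot"],s["width"])
E
python3 go.py .6451 .2648 .09 13.2
```

```text
clock: 10.82
position: [0.4358, -0.2702, 0.0991]
ee_rot: [3.124, -0.31, 0.012]
force: [0.2, -0.6, -1.3]
width: 0.622
[ 0.43510835 -0.26916178  0.09684715] [ 3.12491991 -0.30908516  0.0088607 ] 0.6210499744521504
t cm [ 10.13 -56.48   0.7 ] w deg [  0.12  -0.31 -24.5 ] rows 13.8
```

View pics/w8.png

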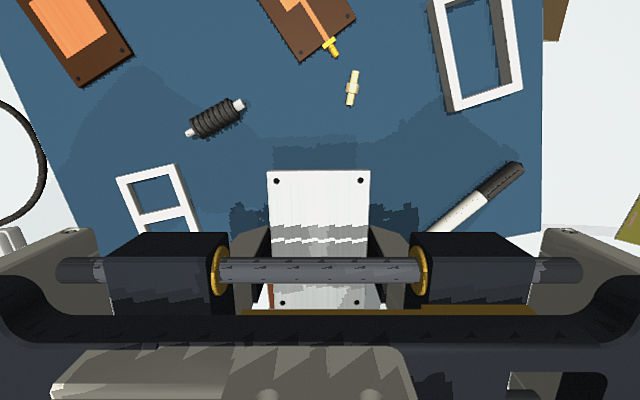

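w8 shows the reflector held flat, with its front corners at (267,171) and (370,170). Next I'll measure its offset in the hand with a small helper and start the transfer.

```bash
cat > held.py <<'E'
# offset of held layer in tool frame: top plane at tool z = -ht (m)
from h import *
def held(d,ht,thr=.004,K=None):
    m=vision.camera_model("wrist"); K=m["K"]; T=m["hand_eye"]
    v,u=np.mgrid[0:400,0:640]
    c=np.stack([(u-K[0,2])/K[0,0]*d,(v-K[1,2])/K[1,1]*d,d],-1)@T[:3,:3].T+T[:3,3]
    mk=(abs(c[...,2]+ht)<thr)&(abs(c[...,1])<.045)&(c[...,0]>.012)&(c[...,0]<.07)&(d>0)&(v<228)
    mk=cv2.morphologyEx(mk.astype(np.uint8),cv2.MORPH_CLOSE,np.ones((9,9),np.uint8))
    n,lab,st,_=cv2.connectedComponentsWithStats(mk); k=1+st[1:,4].argmax(); vs,us=np.nonzero(lab==k)
    zm=np.median(c[(lab==k)][:,2])
    P=(K,T[:3,:3],T[:3,3]); L=[];Rr=[];F=[]
    for r in range(vs.min()+4,215,2):
        uu=us[vs==r]
        if len(uu): L.append([uu.min()-.5,r]);Rr.append([uu.max()+.5,r])
    for cc in range(int(np.percentile(us,10)),int(np.percentile(us,90)),2):
        w=vs[us==cc]
        if len(w): F.append([cc,w.min()-.5])
    L,Rr,F=[ontoplane(a,zm,P)[:,:2] for a in (L,Rr,F)]
    fl=np.polyfit(L[:,0],L[:,1],1); fr=np.polyfit(Rr[:,0],Rr[:,1],1); ff=np.polyfit(F[:,1],F[:,0],1)
    print("top z",zm.round(4),"slopes deg L,R,F",np.degrees(np.arctan([fl[0],fr[0],-ff[0]])).round(2))
    yl,yr=np.median(L[:,1]),np.median(Rr[:,1])
    print("y edges at x~.03",np.polyval(fl,.03).round(4),np.polyval(fr,.03).round(4),"mid",((np.polyval(fl,.03)+np.polyval(fr,.03))/2).round(4),"front x at y0",ff[1].round(4))
if __name__=="__main__":
    import sys
    _,d=vision.get_image("wrist"); held(d,float(sys.argv[1]))
E
python3 - <<'E'
from held import *
held(np.load("held.npz")["d"],.024)
E
python3 -m handwheel '[{"tx":10,"ty":-56.5,"tz":0.7,"wx":0,"wy":0,"wz":-24.5,"claw":0.5},{"tx":10,"ty":-56.5,"tz":0.7,"wx":0,"wy":0,"wz":-24.5,"claw":0.5},{"tx":10,"ty":-56.5,"tz":0.7,"wx":0,"wy":0,"wz":-24.5,"claw":0.5},{"tx":10,"ty":-56.5,"tz":0.7,"wx":0,"wy":0,"wz":-24.5,"claw":0.5},{"tx":10,"ty":-56.5,"tz":0.7,"wx":0,"wy":0,"wz":-24.5,"claw":0.5},{"tx":10,"ty":-56.5,"tz":0.7,"wx":0,"wy":0,"wz":-24.5,"claw":0.5},{"tx":10,"ty":-56.5,"tz":0.7,"wx":0,"wy":0,"wz":-24.5,"claw":0.5},{"tx":10,"ty":-56.5,"tz":0.7,"wx":0,"wy":0,"wz":-24.5,"claw":0.5},{"tx":10,"ty":-56.5,"tz":0.7,"wx":0,"wy":0,"wz":-24.5,"claw":0.5},{"tx":10,"ty":-56.5,"tz":0.7,"wx":0,"wy":0,"wz":-24.5,"claw":0.5},{"tx":10,"ty":-56.5,"tz":0.7,"wx":0,"wy":0,"wz":-24.5,"claw":0.5},{"tx":10,"ty":-56.5,"tz":0.7,"wx":0,"wy":0,"wz":-24.5,"claw":0.5}]'; python3 go.py .6451 .2648 .09 13.2
```

```text
top z -0.0242 slopes deg L,R,F [-0.74 -0.84 -0.56]
y edges at x~.03 -0.0299 0.0277 mid -0.0011 front x at y0 0.0461
clock: 11.87
position: [0.6146, 0.1997, 0.0865]
ee_rot: [3.121, 0.362, -0.003]
force: [1.1, -0.3, -0.6]
width: 0.619
t cm [ 4.46 -5.64 -0.35] w deg [-0.01  0.11  0.02] rows 1.7
```

```bash
python3 go.py .6442 .2639 .07 12.5
```

```text
t cm [ 4.35 -5.57  1.65] w deg [-0.01  0.11  0.72] rows 1.7
```

```bash
python3 -m handwheel '[{"tx":4.35,"ty":-5.55,"tz":0.3,"wx":0,"wy":0,"wz":0.7,"claw":0.5},{"tx":4.35,"ty":-5.55,"tz":0.3,"wx":0,"wy":0,"wz":0.7,"claw":0.5},{"tx":4.35,"ty":-5.55,"tz":1.2,"wx":0,"wy":0,"wz":0.7,"claw":0.5},{"tx":4.35,"ty":-5.55,"tz":1.6,"wx":0,"wy":0,"wz":0.7,"claw":0.5},{"tx":4.35,"ty":-5.55,"tz":1.6,"wx":0,"wy":0,"wz":0.7,"claw":0.5}]'; python3 go.py .6442 .2639 .07 12.5
python3 - <<'E'
from held import *
from fc import *
im,d,P=shot("wrist"); cv2.imwrite("pics/w9.png",im); held(d,.0242)
print(fit(cloud(d,P),[.645,.265,.23],.02))
E
python3 go.py .6442 .2639 .07 12.5
```

```text
clock: 12.28
position: [0.6431, 0.2602, 0.0693]
ee_rot: [3.121, 0.341, -0.006]
force: [-0.2, -0.8, -1.3]
width: 0.625
t cm [ 0.18 -0.34 -0.07] w deg [ 0.09  0.24 -0.02] rows 0.1
top z -0.0241 slopes deg L,R,F [-0.44 -0.76 -0.03]
y edges at x~.03 -0.0296 0.0281 mid -0.0007 front x at y0 0.0462
(array([0.64529152, 0.26459176, 0.23150584]), 1158, np.float64(0.0003504296237576291))
t cm [ 0.14 -0.42  0.04] w deg [ 0.08  0.17 -0.1 ] rows 0.1
```

View pics/w9.png

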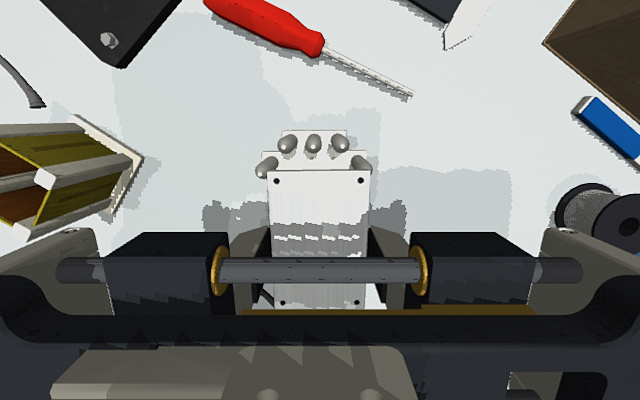

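w9 shows the plate over the cradle, with the five far posts at (260–365, 145–165) just ahead of its front edge. The fit agrees with the first one, so I'll correct by 4 mm and lower.

```bash
python3 -m handwheel '[{"tx":0.13,"ty":-0.42,"tz":0,"wx":0,"wy":0,"wz":-0.1,"claw":0.5},{"tx":0.13,"ty":-0.42,"tz":0,"wx":0,"wy":0,"wz":-0.1,"claw":0.5},{"tx":0.13,"ty":-0.42,"tz":1.5,"wx":0,"wy":0,"wz":-0.1,"claw":0.5},{"tx":0.13,"ty":-0.42,"tz":2.2,"wx":0,"wy":0,"wz":-0.1,"claw":0.5},{"tx":0.13,"ty":-0.42,"tz":2.2,"wx":0,"wy":0,"wz":-0.1,"claw":0.5},{"tx":0.13,"ty":-0.42,"tz":2.2,"wx":0,"wy":0,"wz":-0.1,"claw":0.5}]'; python3 go.py .6441 .2640 -.0095 12.6
python3 - <<'E'
from held import *
from fc import *
im,d,P=shot("wrist"); cv2.imwrite("pics/w10.png",im); held(d,.0242)
print(fit(cloud(d,P),[.645,.265,.23],.02))
E
```

```text
clock: 12.83
position: [0.6448, 0.2656, 0.0499]
ee_rot: [3.123, 0.344, -0.001]
force: [0.5, 0.5, -0.6]
width: 0.62
t cm [-0.1   0.14  5.94] w deg [ 0.01  0.05 -0.03] rows 1.4
top z -0.0241 slopes deg L,R,F [-0.44 -0.76  0.05]
y edges at x~.03 -0.0296 0.0281 mid -0.0007 front x at y0 0.0462
(array([0.64528882, 0.26472764, 0.22957408]), 1309, np.float64(0.00038764052573193007))
```

```bash
python3 -m handwheel '[{"tx":-0.1,"ty":0.14,"tz":0,"wx":0,"wy":0,"wz":0,"claw":0.5},{"tx":-0.1,"ty":0.14,"tz":0,"wx":0,"wy":0,"wz":0,"claw":0.5},{"tx":-0.1,"ty":0.14,"tz":1,"wx":0,"wy":0,"wz":0,"claw":0.5},{"tx":-0.1,"ty":0.14,"tz":2,"wx":0,"wy":0,"wz":0,"claw":0.5},{"tx":-0.1,"ty":0.14,"tz":3,"wx":0,"wy":0,"wz":0,"claw":0.5},{"tx":-0.1,"ty":0.14,"tz":3,"wx":0,"wy":0,"wz":0,"claw":0.5}]'; python3 go.py .6441 .2640 -.0095 12.6
```

```text
clock: 13.38
position: [0.6432, 0.264, 0.0169]
ee_rot: [3.122, 0.345, -0.005]
force: [0.5, 0.9, -1.8]
width: 0.621
t cm [0.1  0.02 2.64] w deg [0.04 0.17 0.  ] rows 0.6
```

```bash
python3 -m handwheel '[{"tx":0.05,"ty":0,"tz":1,"wx":0,"wy":0,"wz":0,"claw":0.5},{"tx":0.05,"ty":0,"tz":2,"wx":0,"wy":0,"wz":0,"claw":0.5},{"tx":0.05,"ty":0,"tz":2.5,"wx":0,"wy":0,"wz":0,"claw":0.5},{"tx":0.05,"ty":0,"tz":2.5,"wx":0,"wy":0,"wz":0,"claw":0.5},{"tx":0.05,"ty":0,"tz":2.5,"wx":0,"wy":0,"wz":0,"claw":0.5}]'; python3 go.py .6441 .2640 -.0095 12.6
```

```text
clock: 13.8
position: [0.6446, 0.2643, -0.0056]
ee_rot: [3.122, 0.344, -0.001]
force: [0.4, -0.3, -0.5]
width: 0.62
t cm [-0.06  0.02  0.39] w deg [ 0.02  0.05 -0.01] rows 0.1
```

```bash
python3 -m handwheel '[{"tx":0,"ty":0,"tz":0.2,"wx":0,"wy":0,"wz":0,"claw":0.5},{"tx":0,"ty":0,"tz":0.4,"wx":0,"wy":0,"wz":0,"claw":0.5},{"tx":0,"ty":0,"tz":0.4,"wx":0,"wy":0,"wz":0,"claw":0.5},{"tx":0,"ty":0,"tz":0.4,"wx":0,"wy":0,"wz":0,"claw":0.5}]'; python3 -m handwheel '[{"tx":0,"ty":0,"tz":0,"wx":0,"wy":0,"wz":0,"claw":0.85},{"tx":0,"ty":0,"tz":0,"wx":0,"wy":0,"wz":0,"claw":0.85},{"tx":0,"ty":0,"tz":0,"wx":0,"wy":0,"wz":0,"claw":0.85},{"tx":0,"ty":0,"tz":-1.5,"wx":0,"wy":0,"wz":0,"claw":0.85},{"tx":0,"ty":0,"tz":-5,"wx":0,"wy":0,"wz":0,"claw":0.85},{"tx":0,"ty":0,"tz":-9,"wx":0,"wy":0,"wz":0,"claw":0.85},{"tx":0,"ty":0,"tz":-12,"wx":0,"wy":0,"wz":0,"claw":0.85}]'
python3 - <<'E'
from h import *
im,d,P=shot("wrist"); cv2.imwrite("pics/w11.png",im)
C=cloud(d,P).reshape(-1,3);a=np.radians(13.2);dd=C-[.6452,.2647,0];lx=dd[:,0]*np.cos(a)+dd[:,1]*np.sin(a);ly=-dd[:,0]*np.sin(a)+dd[:,1]*np.cos(a)
m=(abs(lx)<.042)&(abs(ly)<.027)&(C[:,2]<.06)
A=np.c_[lx[m],ly[m],np.ones(m.sum())]; print(m.sum(),np.linalg.lstsq(A,C[m,2],rcond=None)[0],np.percentile(C[m,2],[5,50,95]))
E
```

```text
clock: 14.13
position: [0.645, 0.2645, -0.0089]
ee_rot: [-3.123, -0.344, -0.0]
force: [0.3, -0.9, -0.4]
width: 0.622
clock: 14.72
position: [0.6458, 0.2643, 0.115]
ee_rot: [-3.122, -0.344, -0.004]
force: [0.7, 0.7, 0.6]
width: 0.854
4150 [-0.00043212  0.00115994  0.01420002] [0.01310793 0.01420676 0.01531101]
```

View pics/w11.png

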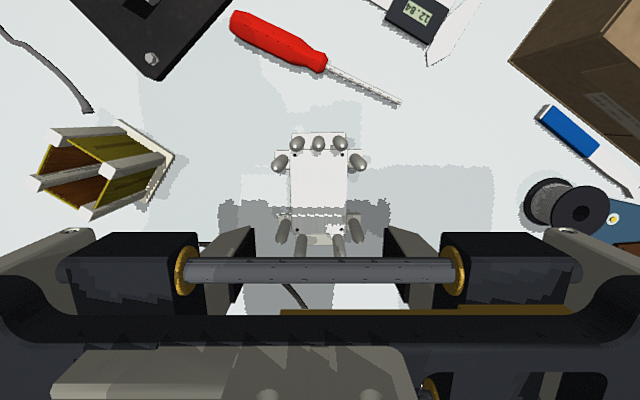

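w11 shows the reflector seated between all the posts at (318,180). Its top is at 14.2 mm and level to within about 0.1°. Next is the tall frame.

```bash
python3 go.py .447 -.43 .16 8
```

```text
t cm [-34.81  63.45  -4.36] w deg [-0.14 -0.61  4.56] rows 17.4
```

```bash
python3 -m handwheel '[{"tx":-2,"ty":3,"tz":-2,"wx":0,"wy":0,"wz":4.5,"claw":0.85},{"tx":-35,"ty":63.5,"tz":-4.4,"wx":0,"wy":0,"wz":4.5,"claw":0.85},{"tx":-35,"ty":63.5,"tz":-4.4,"wx":0,"wy":0,"wz":4.5,"claw":0.85},{"tx":-35,"ty":63.5,"tz":-4.4,"wx":0,"wy":0,"wz":4.5,"claw":0.85},{"tx":-35,"ty":63.5,"tz":-4.4,"wx":0,"wy":0,"wz":4.5,"claw":0.85},{"tx":-35,"ty":63.5,"tz":-4.4,"wx":0,"wy":0,"wz":4.5,"claw":0.85},{"tx":-35,"ty":63.5,"tz":-4.4,"wx":0,"wy":0,"wz":4.5,"claw":0.85},{"tx":-35,"ty":63.5,"tz":-4.4,"wx":0,"wy":0,"wz":4.5,"claw":0.85},{"tx":-35,"ty":63.5,"tz":-4.4,"wx":0,"wy":0,"wz":4.5,"claw":0.85},{"tx":-35,"ty":63.5,"tz":-4.4,"wx":0,"wy":0,"wz":4.5,"claw":0.85},{"tx":-35,"ty":63.5,"tz":-4.4,"wx":0,"wy":0,"wz":4.5,"claw":0.85},{"tx":-35,"ty":63.5,"tz":-4.4,"wx":0,"wy":0,"wz":4.5,"claw":0.85}]';python3 -m handwheel '[{"tx":-9.5,"ty":15.5,"tz":0,"wx":0,"wy":0,"wz":0,"claw":0.85},{"tx":-9.5,"ty":15.5,"tz":0,"wx":0,"wy":0,"wz":0,"claw":0.85},{"tx":-9.5,"ty":15.5,"tz":0,"wx":0,"wy":0,"wz":0,"claw":0.85}]'; python3 go.py .447 -.43 .16 8
```

```text
clock: 15.77
position: [0.5049, -0.2113, 0.1482]
ee_rot: [-3.134, -0.222, -0.003]
force: [1.5, -0.4, -0.3]
width: 0.853
clock: 16.02
position: [0.4551, -0.3261, 0.148]
ee_rot: [3.133, 0.222, 0.002]
force: [0.2, 0.2, -0.6]
width: 0.854
t cm [-2.26 10.18 -1.19] w deg [ 0.03 -0.08  0.1 ] rows 2.5
```

```bash
python3 -m handwheel '[{"tx":-1,"ty":8.5,"tz":-1,"wx":0,"wy":0,"wz":0,"claw":0.85},{"tx":-1,"ty":8.5,"tz":-1,"wx":0,"wy":0,"wz":0,"claw":0.85},{"tx":-1,"ty":8.5,"tz":-1,"wx":0,"wy":0,"wz":0,"claw":0.85},{"tx":-1,"ty":8.5,"tz":-1,"wx":0,"wy":0,"wz":0,"claw":0.85},{"tx":-1,"ty":8.5,"tz":-1,"wx":0,"wy":0,"wz":0,"claw":0.85}]'; python3 - <<'E'
from fp import *
at("tall_frame",.028,[.54,-.425],"w12.png",-.0055)
E
```

```text
clock: 16.43
position: [0.4579, -0.4096, 0.1573]
ee_rot: [-3.133, -0.221, -0.001]
force: [0.2, 0.8, 0.1]
width: 0.855
tall_frame 0.61 [357.9, 114.0] minrect (538.2, -421.5, 91.2, 59.4, 6.9) fit [ 0.5382 -0.4217] yaw 6.78 grow 0.0004 err 0.00012 z med 0.0279 blobmean [ 0.5398 -0.4217]
t cm [ 7.68  2.52 16.25] w deg [-0.07 -0.02  1.42] rows 4.4
```

View pics/w12.png

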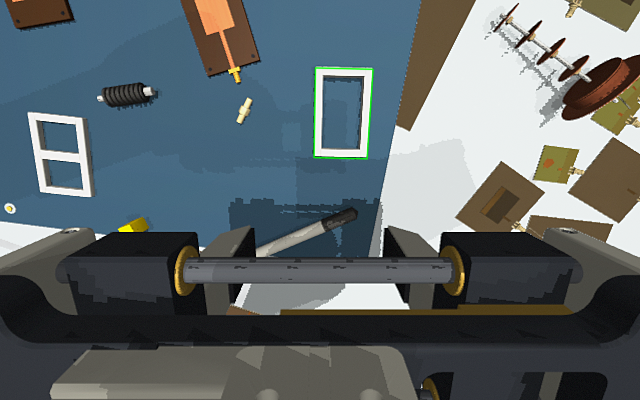

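w12 shows the tall frame at (343,113) with the outline fitting it well. The pen cap at (350,215) is out of the fingers' way.

```bash
python3 -m handwheel '[{"tx":4,"ty":1.3,"tz":0,"wx":0,"wy":0,"wz":1.4,"claw":0.85},{"tx":7.7,"ty":2.5,"tz":1,"wx":0,"wy":0,"wz":1.4,"claw":0.85},{"tx":7.7,"ty":2.5,"tz":5,"wx":0,"wy":0,"wz":1.4,"claw":0.85},{"tx":7.7,"ty":2.5,"tz":9,"wx":0,"wy":0,"wz":1.4,"claw":0.85},{"tx":7.7,"ty":2.5,"tz":10,"wx":0,"wy":0,"wz":1.4,"claw":0.85},{"tx":7.7,"ty":2.5,"tz":10,"wx":0,"wy":0,"wz":1.4,"claw":0.85},{"tx":7.7,"ty":2.5,"tz":10,"wx":0,"wy":0,"wz":1.4,"claw":0.85}]'; python3 go.py .5382 -.4217 -.003 6.8
```

```text
clock: 17.12
position: [0.538, -0.4232, 0.058]
ee_rot: [-3.136, -0.184, 0.0]
force: [0.4, -0.4, 0.4]
width: 0.852
t cm [ 0.04 -0.14  6.1 ] w deg [-0.    0.01 -0.08] rows 1.5
```

```bash
python3 -m handwheel '[{"tx":0,"ty":-0.1,"tz":3,"wx":0,"wy":0,"wz":0,"claw":0.85},{"tx":0,"ty":-0.1,"tz":5.5,"wx":0,"wy":0,"wz":0,"claw":0.85},{"tx":0,"ty":-0.1,"tz":6.1,"wx":0,"wy":0,"wz":0,"claw":0.85},{"tx":0,"ty":-0.1,"tz":6.1,"wx":0,"wy":0,"wz":0,"claw":0.5},{"tx":0,"ty":-0.1,"tz":6.1,"wx":0,"wy":0,"wz":0,"claw":0.5},{"tx":0,"ty":-0.1,"tz":6.1,"wx":0,"wy":0,"wz":0,"claw":0.5},{"tx":0,"ty":-0.1,"tz":6.1,"wx":0,"wy":0,"wz":0,"claw":0.5},{"tx":0,"ty":-0.1,"tz":6.1,"wx":0,"wy":0,"wz":0,"claw":0.5},{"tx":0,"ty":-0.1,"tz":6.1,"wx":0,"wy":0,"wz":0,"claw":0.5},{"tx":0,"ty":-0.1,"tz":6.1,"wx":0,"wy":0,"wz":0,"claw":0.5}]' 35;  python3 -m handwheel '[{"tx":0,"ty":0,"tz":0,"wx":0,"wy":0,"wz":0,"claw":0.5},{"tx":0,"ty":0,"tz":-3,"wx":0,"wy":0,"wz":0,"claw":0.5},{"tx":0,"ty":0,"tz":-7,"wx":0,"wy":0,"wz":0,"claw":0.5},{"tx":0,"ty":0,"tz":-10,"wx":0,"wy":0,"wz":0,"claw":0.5},{"tx":0,"ty":0,"tz":-10,"wx":0,"wy":0,"wz":0,"claw":0.5}]'; python3 held.py .031;  python3 go.py .6450 .2645 .1 12.5
```

```text
clock: 17.95
position: [0.5388, -0.4237, -0.0018]
ee_rot: [3.134, 0.183, 0.004]
force: [-1.0, 1.5, 8.5]
width: 0.63
clock: 18.37
position: [0.5406, -0.4262, 0.104]
ee_rot: [3.129, 0.182, 0.014]
force: [0.4, -0.6, -0.4]
width: 0.629
top z -0.0296 slopes deg L,R,F [-0.09 -0.05  0.04]
y edges at x~.03 -0.0294 0.028 mid -0.0007 front x at y0 0.046
t cm [ 18.48 -67.25  -0.16] w deg [ 0.33 -0.33 -5.82] rows 16.7
```

The frame is held square. Moving it over the cradle.

```bash
python3 -m handwheel '[{"tx":18.5,"ty":-67,"tz":-1,"wx":0,"wy":0,"wz":-6.5,"claw":0.5},{"tx":18.5,"ty":-67,"tz":-1,"wx":0,"wy":0,"wz":-6.5,"claw":0.5},{"tx":18.5,"ty":-67,"tz":-1,"wx":0,"wy":0,"wz":-6.5,"claw":0.5},{"tx":18.5,"ty":-67,"tz":-1,"wx":0,"wy":0,"wz":-6.5,"claw":0.5},{"tx":18.5,"ty":-67,"tz":-1,"wx":0,"wy":0,"wz":-6.5,"claw":0.5},{"tx":18.5,"ty":-67,"tz":-1,"wx":0,"wy":0,"wz":-6.5,"claw":0.5},{"tx":18.5,"ty":-67,"tz":-1,"wx":0,"wy":0,"wz":-6.5,"claw":0.5},{"tx":18.5,"ty":-67,"tz":-1,"wx":0,"wy":0,"wz":-6.5,"claw":0.5},{"tx":18.5,"ty":-67,"tz":-1,"wx":0,"wy":0,"wz":-6.5,"claw":0.5},{"tx":18.5,"ty":-67,"tz":-1,"wx":0,"wy":0,"wz":-6.5,"claw":0.5},{"tx":18.5,"ty":-67,"tz":-1,"wx":0,"wy":0,"wz":-6.5,"claw":0.5},{"tx":18.5,"ty":-67,"tz":-1,"wx":0,"wy":0,"wz":-6.5,"claw":0.5}]'; python3 go.py .6444 .2638 .1 13.2
```

```text
clock: 19.42
position: [0.6132, 0.0737, 0.1029]
ee_rot: [-3.121, -0.361, 0.001]
force: [1.0, -0.0, 0.0]
width: 0.629
t cm [  7.38 -17.8    0.29] w deg [-0.01  0.02 -0.  ] rows 4.6
```

```bash
python3 -m handwheel '[{"tx":1.5,"ty":-4,"tz":0.3,"wx":0,"wy":0,"wz":0,"claw":0.5},{"tx":3,"ty":-8,"tz":0.3,"wx":0,"wy":0,"wz":0,"claw":0.5},{"tx":5,"ty":-12,"tz":0.3,"wx":0,"wy":0,"wz":0,"claw":0.5},{"tx":6,"ty":-14.5,"tz":0.3,"wx":0,"wy":0,"wz":0,"claw":0.5},{"tx":6,"ty":-14.5,"tz":0.3,"wx":0,"wy":0,"wz":0,"claw":0.5},{"tx":6,"ty":-14.5,"tz":0.3,"wx":0,"wy":0,"wz":0,"claw":0.5},{"tx":6,"ty":-14.5,"tz":0.3,"wx":0,"wy":0,"wz":0,"claw":0.5}]'; python3 go.py .6444 .2638 .065 13.2
```

```text
clock: 20.0
position: [0.6386, 0.2253, 0.0996]
ee_rot: [3.12, 0.36, -0.001]
force: [-0.7, 0.1, -0.8]
width: 0.628
t cm [ 1.45 -3.61  3.45] w deg [ 0.06  0.06 -0.02] rows 1.2
```

```bash
python3 -m handwheel '[{"tx":1.4,"ty":-3.5,"tz":0.3,"wx":0,"wy":0,"wz":0,"claw":0.5},{"tx":1.4,"ty":-3.5,"tz":1.5,"wx":0,"wy":0,"wz":0,"claw":0.5},{"tx":1.4,"ty":-3.5,"tz":3.4,"wx":0,"wy":0,"wz":0,"claw":0.5},{"tx":1.4,"ty":-3.5,"tz":3.4,"wx":0,"wy":0,"wz":0,"claw":0.5},{"tx":1.4,"ty":-3.5,"tz":3.4,"wx":0,"wy":0,"wz":0,"claw":0.5},{"tx":1.4,"ty":-3.5,"tz":3.4,"wx":0,"wy":0,"wz":0,"claw":0.5}]'; python3 - <<'E'
from held import *
from fc import *
im,d,P=shot("wrist"); cv2.imwrite("pics/w13.png",im); held(d,.0296)
print(fit(cloud(d,P),[.645,.265,.23],.02))
E
python3 go.py .6444 .2638 .0015 13.2
```

```text
clock: 20.5
position: [0.6452, 0.2617, 0.067]
ee_rot: [3.121, 0.357, 0.001]
force: [0.3, 0.2, 0.2]
width: 0.628
top z -0.0296 slopes deg L,R,F [ 0.21 -0.73  0.1 ]
y edges at x~.03 -0.0293 0.0282 mid -0.0005 front x at y0 0.0461
(array([0.64530232, 0.26460848, 0.23054939]), 1153, np.float64(0.00036299803600678155))
t cm [-0.08 -0.18  6.59] w deg [ 0.02 -0.08 -0.12] rows 1.6
```

View pics/w13.png

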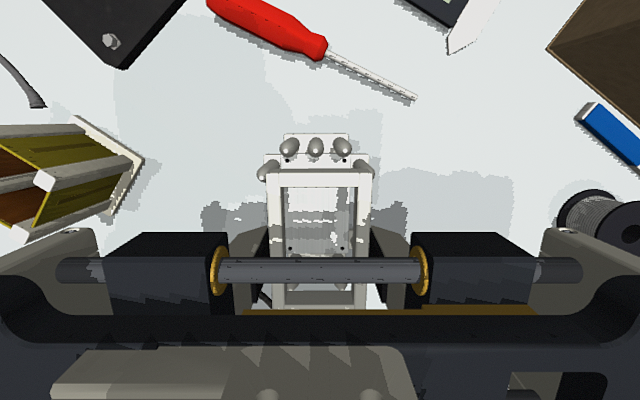

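w13 shows the frame over the cradle, its front edge at row 172 and centred on the five posts. I'll correct by 2 mm and lower.

```bash
python3 -m handwheel '[{"tx":-0.08,"ty":-0.17,"tz":0,"wx":0,"wy":0,"wz":0,"claw":0.5},{"tx":-0.08,"ty":-0.17,"tz":1,"wx":0,"wy":0,"wz":0,"claw":0.5},{"tx":-0.08,"ty":-0.17,"tz":1.5,"wx":0,"wy":0,"wz":0,"claw":0.5},{"tx":-0.08,"ty":-0.17,"tz":2.5,"wx":0,"wy":0,"wz":0,"claw":0.5},{"tx":-0.08,"ty":-0.17,"tz":3.5,"wx":0,"wy":0,"wz":0,"claw":0.5},{"tx":-0.08,"ty":-0.17,"tz":3.5,"wx":0,"wy":0,"wz":0,"claw":0.5},{"tx":-0.08,"ty":-0.17,"tz":3.5,"wx":0,"wy":0,"wz":0,"claw":0.5}]'; python3 go.py .6444 .2638 .0015 13.2
```

```text
clock: 21.13
position: [0.6431, 0.2649, 0.03]
ee_rot: [3.12, 0.361, -0.002]
force: [0.8, 0.3, -0.5]
width: 0.63
t cm [0.11 0.13 2.85] w deg [ 0.03  0.07 -0.01] rows 0.7
```

```bash
python3 -m handwheel '[{"tx":0.08,"ty":0.1,"tz":0.2,"wx":0,"wy":0,"wz":0,"claw":0.5},{"tx":0.08,"ty":0.1,"tz":1,"wx":0,"wy":0,"wz":0,"claw":0.5},{"tx":0.08,"ty":0.1,"tz":1.8,"wx":0,"wy":0,"wz":0,"claw":0.5},{"tx":0.08,"ty":0.1,"tz":2.4,"wx":0,"wy":0,"wz":0,"claw":0.5},{"tx":0.08,"ty":0.1,"tz":2.4,"wx":0,"wy":0,"wz":0,"claw":0.5},{"tx":0.08,"ty":0.1,"tz":2.4,"wx":0,"wy":0,"wz":0,"claw":0.5}]'; python3 go.py .6444 .2638 .0015 13.2
```

```text
clock: 21.63
position: [0.644, 0.2641, 0.0064]
ee_rot: [3.12, 0.361, -0.002]
force: [-0.4, -1.1, 0.1]
width: 0.63
t cm [0.03 0.04 0.49] w deg [ 0.02  0.07 -0.01] rows 0.1
```

```bash
python3 -m handwheel '[{"tx":0,"ty":0,"tz":0.2,"wx":0,"wy":0,"wz":0,"claw":0.5},{"tx":0,"ty":0,"tz":0.45,"wx":0,"wy":0,"wz":0,"claw":0.5},{"tx":0,"ty":0,"tz":0.45,"wx":0,"wy":0,"wz":0,"claw":0.5},{"tx":0,"ty":0,"tz":0.45,"wx":0,"wy":0,"wz":0,"claw":0.85},{"tx":0,"ty":0,"tz":0.45,"wx":0,"wy":0,"wz":0,"claw":0.85},{"tx":0,"ty":0,"tz":0.45,"wx":0,"wy":0,"wz":0,"claw":0.85},{"tx":0,"ty":0,"tz":0.45,"wx":0,"wy":0,"wz":0,"claw":0.85},{"tx":0,"ty":0,"tz":-1.5,"wx":0,"wy":0,"wz":0,"claw":0.85},{"tx":0,"ty":0,"tz":-5,"wx":0,"wy":0,"wz":0,"claw":0.85},{"tx":0,"ty":0,"tz":-9,"wx":0,"wy":0,"wz":0,"claw":0.85},{"tx":0,"ty":0,"tz":-12,"wx":0,"wy":0,"wz":0,"claw":0.85}]'
cat > chk.py <<'E'
import sys
from h import *
im,d,P=shot("wrist"); cv2.imwrite("pics/"+sys.argv[1],im)
C=cloud(d,P).reshape(-1,3);a=np.radians(13.2);dd=C-[.6452,.2647,0];lx=dd[:,0]*np.cos(a)+dd[:,1]*np.sin(a);ly=-dd[:,0]*np.sin(a)+dd[:,1]*np.cos(a)
w=float(sys.argv[2])
m=(abs(lx)<.043)&(abs(ly)<.0265)&(abs(C[:,2]-w)<.006)
A=np.c_[lx[m],ly[m],np.ones(m.sum())]; print("plane",m.sum(),np.linalg.lstsq(A,C[m,2],rcond=None)[0].round(4),np.percentile(C[m,2],[5,50,95]).round(4))
E
python3 chk.py w14.png .030; python3 go.py .515 -.329 .15 24
```

```text
clock: 22.55
position: [0.6451, 0.2642, 0.13]
ee_rot: [-3.121, -0.36, -0.003]
force: [0.5, 0.4, -0.3]
width: 0.851
plane 1515 [0.0072 0.0008 0.0298] [0.0273 0.03   0.0313]
t cm [-26.5   54.8   -1.73] w deg [ -0.04  -0.59 -10.83] rows 14.6
```

View pics/w14.png

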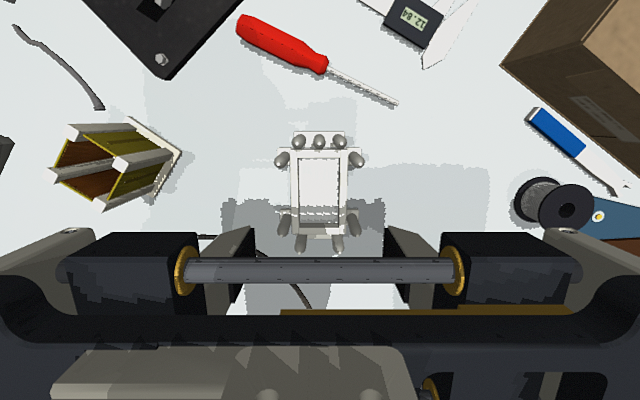

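w14 shows the tall frame seated between the posts at (318,190), with its top at 30 mm as it should be. Next is the feed board.

```bash
python3 -m handwheel '[{"tx":-2,"ty":4,"tz":-1.7,"wx":0,"wy":0,"wz":-10.8,"claw":0.85},{"tx":-26.5,"ty":54.8,"tz":-1.7,"wx":0,"wy":0,"wz":-10.8,"claw":0.85},{"tx":-26.5,"ty":54.8,"tz":-1.7,"wx":0,"wy":0,"wz":-10.8,"claw":0.85},{"tx":-26.5,"ty":54.8,"tz":-1.7,"wx":0,"wy":0,"wz":-10.8,"claw":0.85},{"tx":-26.5,"ty":54.8,"tz":-1.7,"wx":0,"wy":0,"wz":-10.8,"claw":0.85},{"tx":-26.5,"ty":54.8,"tz":-1.7,"wx":0,"wy":0,"wz":-10.8,"claw":0.85},{"tx":-26.5,"ty":54.8,"tz":-1.7,"wx":0,"wy":0,"wz":-10.8,"claw":0.85},{"tx":-26.5,"ty":54.8,"tz":-1.7,"wx":0,"wy":0,"wz":-10.8,"claw":0.85},{"tx":-26.5,"ty":54.8,"tz":-1.7,"wx":0,"wy":0,"wz":-10.8,"claw":0.85},{"tx":-26.5,"ty":54.8,"tz":-1.7,"wx":0,"wy":0,"wz":-10.8,"claw":0.85},{"tx":-26.5,"ty":54.8,"tz":-1.7,"wx":0,"wy":0,"wz":-10.8,"claw":0.85},{"tx":-26.5,"ty":54.8,"tz":-1.7,"wx":0,"wy":0,"wz":-10.8,"claw":0.85}]';python3 go.py .515 -.329 .15 24
```

```text
clock: 23.6
position: [0.535, -0.2228, 0.1438]
ee_rot: [3.073, 0.653, 0.001]
force: [1.2, 0.0, 0.5]
width: 0.848
t cm [-6.15  8.89 -0.62] w deg [ 0.01 -0.03  0.  ] rows 2.6
```

```bash
python3 -m handwheel '[{"tx":-3,"ty":3.5,"tz":0,"wx":0,"wy":0,"wz":0,"claw":0.85},{"tx":-4.5,"ty":5.5,"tz":0,"wx":0,"wy":0,"wz":0,"claw":0.85},{"tx":-4.5,"ty":5.5,"tz":0,"wx":0,"wy":0,"wz":0,"claw":0.85},{"tx":-4.5,"ty":5.5,"tz":0,"wx":0,"wy":0,"wz":0,"claw":0.85},{"tx":-4.5,"ty":5.5,"tz":0,"wx":0,"wy":0,"wz":0,"claw":0.85}]'; python3 - <<'E'
from fp import *
at("feed_board",.018,[.602,-.29],"w15.png",-.0062,connector=True)
E
```

```text
clock: 24.02
position: [0.5172, -0.2887, 0.1435]
ee_rot: [-3.072, -0.653, -0.0]
force: [0.5, 1.5, -0.5]
width: 0.846
feed_board 0.7 [352.6, 105.3] minrect (608.8, -285.2, 90.0, 58.0, 23.9) fit [ 0.6089 -0.2853] yaw 23.93 grow -0.0002 err 0.00011 z med 0.0183 blobmean [ 0.6097 -0.2848]
t cm [ 8.41  3.53 14.97] w deg [-0.05 -0.03  0.21] rows 4.2
```

View pics/w15.png

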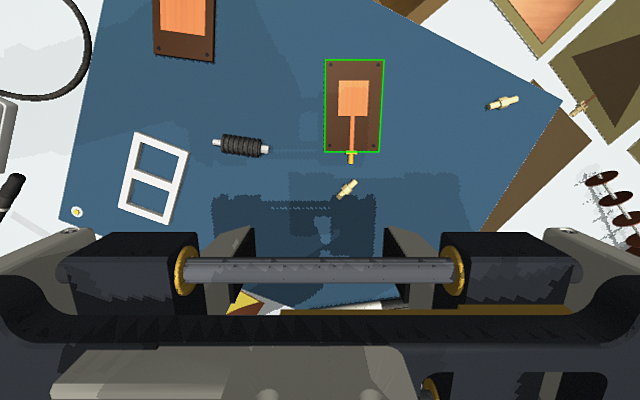

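w15 has the feed board at (355,106), the outline exact and its connector pointing toward the robot at (351,157). The attenuator is clear on the left.

```bash
python3 -m handwheel '[{"tx":4,"ty":1.3,"tz":0,"wx":0,"wy":0,"wz":0,"claw":0.85},{"tx":7.7,"ty":3,"tz":1,"wx":0,"wy":0,"wz":0,"claw":0.85},{"tx":8.4,"ty":3.5,"tz":5,"wx":0,"wy":0,"wz":0,"claw":0.85},{"tx":8.4,"ty":3.5,"tz":9,"wx":0,"wy":0,"wz":0,"claw":0.85},{"tx":8.4,"ty":3.5,"tz":10,"wx":0,"wy":0,"wz":0,"claw":0.85},{"tx":8.4,"ty":3.5,"tz":10,"wx":0,"wy":0,"wz":0,"claw":0.85},{"tx":8.4,"ty":3.5,"tz":10,"wx":0,"wy":0,"wz":0,"claw":0.85}]'; python3 go.py .6089 -.2853 -.0062 24
```

```text
clock: 24.7
position: [0.608, -0.2869, 0.0445]
ee_rot: [-3.073, -0.654, 0.001]
force: [0.1, -0.1, 0.6]
width: 0.847
t cm [ 0.15 -0.1   5.07] w deg [-0.01  0.02  0.02] rows 1.2
```

```bash
python3 -m handwheel '[{"tx":0,"ty":-0.05,"tz":3,"wx":0,"wy":0,"wz":0,"claw":0.85},{"tx":0,"ty":-0.05,"tz":4.7,"wx":0,"wy":0,"wz":0,"claw":0.85},{"tx":0,"ty":-0.05,"tz":5.05,"wx":0,"wy":0,"wz":0,"claw":0.85},{"tx":0,"ty":-0.05,"tz":5.05,"wx":0,"wy":0,"wz":0,"claw":0.5},{"tx":0,"ty":-0.05,"tz":5.05,"wx":0,"wy":0,"wz":0,"claw":0.5},{"tx":0,"ty":-0.05,"tz":5.05,"wx":0,"wy":0,"wz":0,"claw":0.5},{"tx":0,"ty":-0.05,"tz":5.05,"wx":0,"wy":0,"wz":0,"claw":0.5},{"tx":0,"ty":-0.05,"tz":5.05,"wx":0,"wy":0,"wz":0,"claw":0.5},{"tx":0,"ty":-0.05,"tz":5.05,"wx":0,"wy":0,"wz":0,"claw":0.5},{"tx":0,"ty":-0.05,"tz":5.05,"wx":0,"wy":0,"wz":0,"claw":0.5}]' 35;  python3 -m handwheel '[{"tx":0,"ty":0,"tz":0,"wx":0,"wy":0,"wz":0,"claw":0.5},{"tx":0,"ty":0,"tz":-3,"wx":0,"wy":0,"wz":0,"claw":0.5},{"tx":0,"ty":0,"tz":-7,"wx":0,"wy":0,"wz":0,"claw":0.5},{"tx":0,"ty":0,"tz":-11,"wx":0,"wy":0,"wz":0,"claw":0.5},{"tx":0,"ty":0,"tz":-11,"wx":0,"wy":0,"wz":0,"claw":0.5}]'; python3 held.py .024;  python3 go.py .6450 .2645 .1 13.2
```

```text
clock: 25.53
position: [0.6089, -0.2874, -0.0048]
ee_rot: [3.072, 0.653, 0.004]
force: [-1.8, 0.8, 8.8]
width: 0.622
clock: 25.95
position: [0.6119, -0.2899, 0.1122]
ee_rot: [3.066, 0.651, 0.016]
force: [1.4, -1.3, 0.4]
width: 0.617
top z -0.0229 slopes deg L,R,F [ 0.13 -0.18  0.05]
y edges at x~.03 -0.0293 0.0284 mid -0.0004 front x at y0 0.0471
t cm [ 25.62 -49.18   0.71] w deg [ 0.35 -0.4  10.78] rows 13.3
```

```bash
python3 -m handwheel '[{"tx":25,"ty":-49,"tz":0.7,"wx":0,"wy":0,"wz":10.8,"claw":0.5},{"tx":25,"ty":-49,"tz":0.7,"wx":0,"wy":0,"wz":10.8,"claw":0.5},{"tx":25,"ty":-49,"tz":0.7,"wx":0,"wy":0,"wz":10.8,"claw":0.5},{"tx":25,"ty":-49,"tz":0.7,"wx":0,"wy":0,"wz":10.8,"claw":0.5},{"tx":25,"ty":-49,"tz":0.7,"wx":0,"wy":0,"wz":10.8,"claw":0.5},{"tx":25,"ty":-49,"tz":0.7,"wx":0,"wy":0,"wz":10.8,"claw":0.5},{"tx":25,"ty":-49,"tz":0.7,"wx":0,"wy":0,"wz":10.8,"claw":0.5},{"tx":25,"ty":-49,"tz":0.7,"wx":0,"wy":0,"wz":10.8,"claw":0.5},{"tx":25,"ty":-49,"tz":0.7,"wx":0,"wy":0,"wz":10.8,"claw":0.5},{"tx":25,"ty":-49,"tz":0.7,"wx":0,"wy":0,"wz":10.8,"claw":0.5},{"tx":25,"ty":-49,"tz":0.7,"wx":0,"wy":0,"wz":10.8,"claw":0.5},{"tx":25,"ty":-49,"tz":0.7,"wx":0,"wy":0,"wz":10.8,"claw":0.5}]'; python3 -m handwheel '[{"tx":0,"ty":0,"tz":0,"wx":0,"wy":0,"wz":0,"claw":0.5},{"tx":0,"ty":0,"tz":0,"wx":0,"wy":0,"wz":0,"claw":0.5}]';python3 go.py .6432 .2638 .08 13.2
```

```text
clock: 27.0
position: [0.6335, 0.2146, 0.0963]
ee_rot: [-3.121, -0.361, 0.001]
force: [0.9, 0.3, -0.6]
width: 0.62
clock: 27.17
position: [0.633, 0.2168, 0.0956]
ee_rot: [-3.119, -0.371, 0.002]
force: [0.1, -1.4, -0.1]
width: 0.621
t cm [ 2.1  -4.33  1.56] w deg [-0.07  0.08  0.36] rows 1.2
```

```bash
python3 -m handwheel '[{"tx":2,"ty":-3.5,"tz":0.3,"wx":0,"wy":0,"wz":0.3,"claw":0.5},{"tx":2.1,"ty":-4.3,"tz":1,"wx":0,"wy":0,"wz":0.3,"claw":0.5},{"tx":2.1,"ty":-4.3,"tz":1.5,"wx":0,"wy":0,"wz":0.3,"claw":0.5},{"tx":2.1,"ty":-4.3,"tz":1.5,"wx":0,"wy":0,"wz":0.3,"claw":0.5},{"tx":2.1,"ty":-4.3,"tz":1.5,"wx":0,"wy":0,"wz":0.3,"claw":0.5},{"tx":2.1,"ty":-4.3,"tz":1.5,"wx":0,"wy":0,"wz":0.3,"claw":0.5}]'; python3 - <<'E'
from held import *
from fc import *
im,d,P=shot("wrist"); cv2.imwrite("pics/w16.png",im); held(d,.0229)
print(fit(cloud(d,P),[.645,.265,.23],.02))
E
python3 go.py .6432 .2638 .014 13.2
```

```text
clock: 27.67
position: [0.6453, 0.2567, 0.0822]
ee_rot: [3.121, 0.348, 0.0]
force: [0.6, -0.2, -0.7]
width: 0.62
top z -0.0228 slopes deg L,R,F [ 0.62 -0.15  0.05]
y edges at x~.03 -0.0294 0.0283 mid -0.0005 front x at y0 0.0471
(array([0.64343715, 0.26473277, 0.21804822]), 1852, np.float64(0.0020507071032688793))
t cm [-0.07 -0.71  6.84] w deg [ 0.04 -0.03 -0.44] rows 1.6
```

View pics/w16.png

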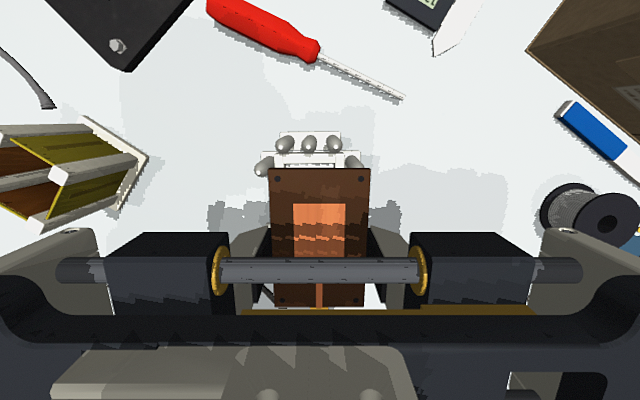

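w16 shows the feed board over the cradle, held square with its front edge at row 169, still about 7 mm off to the right. Correct and lower.

```bash
python3 -m handwheel '[{"tx":-0.07,"ty":-0.7,"tz":0,"wx":0,"wy":0,"wz":-0.4,"claw":0.5},{"tx":-0.07,"ty":-0.7,"tz":0,"wx":0,"wy":0,"wz":-0.4,"claw":0.5},{"tx":-0.07,"ty":-0.7,"tz":1,"wx":0,"wy":0,"wz":-0.4,"claw":0.5},{"tx":-0.07,"ty":-0.7,"tz":2,"wx":0,"wy":0,"wz":-0.4,"claw":0.5},{"tx":-0.07,"ty":-0.7,"tz":2.6,"wx":0,"wy":0,"wz":-0.4,"claw":0.5},{"tx":-0.07,"ty":-0.7,"tz":2.6,"wx":0,"wy":0,"wz":-0.4,"claw":0.5},{"tx":-0.07,"ty":-0.7,"tz":2.6,"wx":0,"wy":0,"wz":-0.4,"claw":0.5}]'; python3 go.py .6432 .2638 .014 13.2
```

```text
clock: 28.3
position: [0.6422, 0.2654, 0.0548]
ee_rot: [3.12, 0.363, -0.002]
force: [-0.0, 0.0, 0.1]
width: 0.618
t cm [0.07 0.17 4.08] w deg [0.03 0.09 0.08] rows 1.0
```

```bash
python3 -m handwheel '[{"tx":0.07,"ty":0.15,"tz":0.2,"wx":0,"wy":0,"wz":0,"claw":0.5},{"tx":0.07,"ty":0.15,"tz":0.5,"wx":0,"wy":0,"wz":0,"claw":0.5},{"tx":0.07,"ty":0.15,"tz":1.5,"wx":0,"wy":0,"wz":0,"claw":0.5},{"tx":0.07,"ty":0.15,"tz":2.3,"wx":0,"wy":0,"wz":0,"claw":0.5},{"tx":0.07,"ty":0.15,"tz":2.3,"wx":0,"wy":0,"wz":0,"claw":0.5},{"tx":0.07,"ty":0.15,"tz":2.3,"wx":0,"wy":0,"wz":0,"claw":0.5}]'; python3 go.py .6432 .2638 .014 13.2
```

```text
clock: 28.8
position: [0.643, 0.2643, 0.0318]
ee_rot: [3.12, 0.364, -0.003]
force: [-0.8, -0.1, 0.1]
width: 0.619
t cm [0.01 0.05 1.78] w deg [0.02 0.1  0.1 ] rows 0.4
```

```bash
python3 -m handwheel '[{"tx":0,"ty":0.05,"tz":0.6,"wx":0,"wy":0,"wz":0,"claw":0.5},{"tx":0,"ty":0.05,"tz":1.2,"wx":0,"wy":0,"wz":0,"claw":0.5},{"tx":0,"ty":0.05,"tz":1.6,"wx":0,"wy":0,"wz":0,"claw":0.5},{"tx":0,"ty":0.05,"tz":1.8,"wx":0,"wy":0,"wz":0,"claw":0.5},{"tx":0,"ty":0.05,"tz":1.8,"wx":0,"wy":0,"wz":0,"claw":0.5},{"tx":0,"ty":0.05,"tz":1.8,"wx":0,"wy":0,"wz":0,"claw":0.5}]'; python3 go.py .6432 .2638 .014 13.2
```

```text
clock: 29.3
position: [0.6438, 0.2639, 0.0147]
ee_rot: [3.12, 0.364, -0.0]
force: [0.5, 0.2, -0.6]
width: 0.617
t cm [-0.06 -0.    0.07] w deg [0.01 0.01 0.1 ] rows 0.0
```

```bash
python3 -m handwheel '[{"tx":0,"ty":0,"tz":0.1,"wx":0,"wy":0,"wz":0,"claw":0.5},{"tx":0,"ty":0,"tz":0.1,"wx":0,"wy":0,"wz":0,"claw":0.5},{"tx":0,"ty":0,"tz":0.1,"wx":0,"wy":0,"wz":0,"claw":0.85},{"tx":0,"ty":0,"tz":0.1,"wx":0,"wy":0,"wz":0,"claw":0.85},{"tx":0,"ty":0,"tz":0.1,"wx":0,"wy":0,"wz":0,"claw":0.85},{"tx":0,"ty":0,"tz":0.1,"wx":0,"wy":0,"wz":0,"claw":0.85},{"tx":0,"ty":0,"tz":-1.5,"wx":0,"wy":0,"wz":0,"claw":0.85},{"tx":0,"ty":0,"tz":-5,"wx":0,"wy":0,"wz":0,"claw":0.85},{"tx":0,"ty":0,"tz":-9,"wx":0,"wy":0,"wz":0,"claw":0.85},{"tx":0,"ty":0,"tz":-11,"wx":0,"wy":0,"wz":0,"claw":0.85}]'
python3 chk.py w17.png .036; python3 go.py .36 -.13 .15 4
```

```text
clock: 30.13
position: [0.6457, 0.264, 0.1294]
ee_rot: [-3.12, -0.363, -0.007]
force: [2.4, 1.2, 0.6]
width: 0.848
plane 4394 [0.0001 0.0004 0.0363] [0.0352 0.0363 0.0374]
t cm [-37.01  31.79  -2.14] w deg [-0.12 -0.52  9.27] rows 11.7
```

View pics/w17.png

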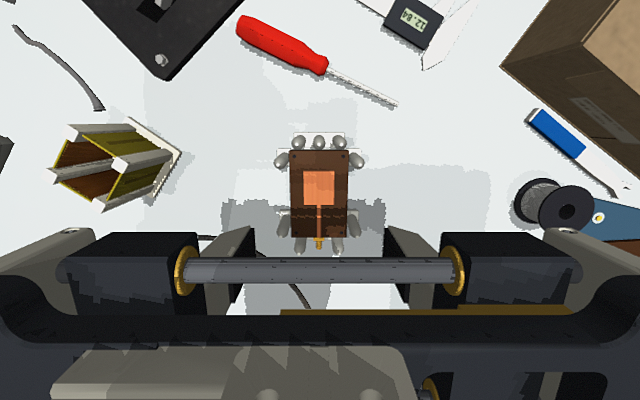

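w17 shows the feed board seated level at 36.3 mm, with its connector between the end posts at (319,242). Next is the low frame.

```bash
python3 -m handwheel '[{"tx":-4,"ty":3,"tz":-2,"wx":0,"wy":0,"wz":7,"claw":0.85},{"tx":-36.5,"ty":31.8,"tz":-2,"wx":0,"wy":0,"wz":9.2,"claw":0.85},{"tx":-36.5,"ty":31.8,"tz":-2,"wx":0,"wy":0,"wz":9.2,"claw":0.85},{"tx":-36.5,"ty":31.8,"tz":-2,"wx":0,"wy":0,"wz":9.2,"claw":0.85},{"tx":-36.5,"ty":31.8,"tz":-2,"wx":0,"wy":0,"wz":9.2,"claw":0.85},{"tx":-36.5,"ty":31.8,"tz":-2,"wx":0,"wy":0,"wz":9.2,"claw":0.85},{"tx":-36.5,"ty":31.8,"tz":-2,"wx":0,"wy":0,"wz":9.2,"claw":0.85},{"tx":-36.5,"ty":31.8,"tz":-2,"wx":0,"wy":0,"wz":9.2,"claw":0.85},{"tx":-36.5,"ty":31.8,"tz":-2,"wx":0,"wy":0,"wz":9.2,"claw":0.85},{"tx":-36.5,"ty":31.8,"tz":-2,"wx":0,"wy":0,"wz":9.2,"claw":0.85},{"tx":-36.5,"ty":31.8,"tz":-2,"wx":0,"wy":0,"wz":9.2,"claw":0.85},{"tx":-36.5,"ty":31.8,"tz":-2,"wx":0,"wy":0,"wz":9.2,"claw":0.85}]';python3 -m handwheel '[{"tx":0,"ty":0,"tz":0,"wx":0,"wy":0,"wz":0,"claw":0.85},{"tx":0,"ty":0,"tz":0,"wx":0,"wy":0,"wz":0,"claw":0.85},{"tx":0,"ty":0,"tz":0,"wx":0,"wy":0,"wz":0,"claw":0.85}]'; python3 go.py .36 -.13 .15 4
python3 - <<'E'
from fp import *
at("low_frame",.020,[.451,-.12],"w18.png",-.0055)
E
```

```text
clock: 31.18
position: [0.3591, -0.1317, 0.1448]
ee_rot: [-3.139, -0.109, -0.0]
force: [0.2, -0.3, 0.0]
width: 0.851
clock: 31.43
position: [0.3622, -0.1291, 0.1449]
ee_rot: [-3.139, -0.112, -0.001]
force: [-1.0, 0.1, -0.1]
width: 0.85
t cm [-0.22  0.07 -0.51] w deg [-0.02 -0.05  0.09] rows 0.1
low_frame 0.79 [314.7, 100.0] minrect (449.3, -117.1, 90.9, 58.6, 2.2) fit [ 0.4495 -0.117 ] yaw 1.9 grow 0.0001 err 0.00016 z med 0.0201 blobmean [ 0.4516 -0.1173]
t cm [ 8.76 -0.53 15.03] w deg [ 0.01 -0.02  2.3 ] rows 4.2
```

View pics/w18.png

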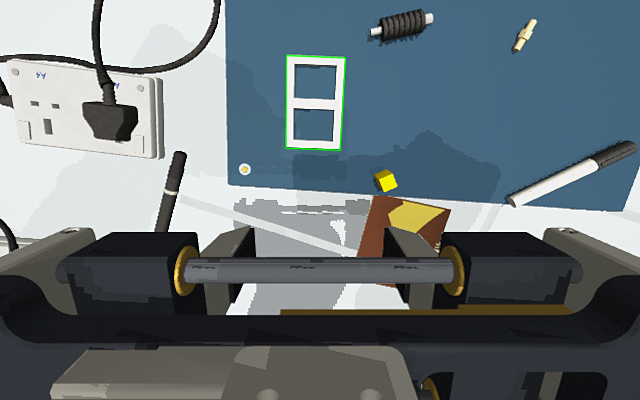

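w18 has the low frame at (315,103) with the outline on its edges, and the fingers' space is free.

```bash
python3 -m handwheel '[{"tx":4,"ty":-0.5,"tz":0,"wx":0,"wy":0,"wz":2.2,"claw":0.85},{"tx":8,"ty":-0.5,"tz":1,"wx":0,"wy":0,"wz":2.2,"claw":0.85},{"tx":8.75,"ty":-0.5,"tz":5,"wx":0,"wy":0,"wz":2.2,"claw":0.85},{"tx":8.75,"ty":-0.5,"tz":9,"wx":0,"wy":0,"wz":2.2,"claw":0.85},{"tx":8.75,"ty":-0.5,"tz":10,"wx":0,"wy":0,"wz":2.2,"claw":0.85},{"tx":8.75,"ty":-0.5,"tz":10,"wx":0,"wy":0,"wz":2.2,"claw":0.85},{"tx":8.75,"ty":-0.5,"tz":10,"wx":0,"wy":0,"wz":2.2,"claw":0.85}]'; python3 go.py .4495 -.117 -.0045 2
```

```text
clock: 32.12
position: [0.4483, -0.1182, 0.0453]
ee_rot: [3.141, 0.052, -0.002]
force: [0.2, -0.1, -0.2]
width: 0.852
t cm [ 0.13 -0.12  4.98] w deg [ 0.    0.08 -0.11] rows 1.2
```

```bash
python3 -m handwheel '[{"tx":0.1,"ty":-0.1,"tz":3,"wx":0,"wy":0,"wz":0,"claw":0.85},{"tx":0.1,"ty":-0.1,"tz":4.6,"wx":0,"wy":0,"wz":0,"claw":0.85},{"tx":0.1,"ty":-0.1,"tz":4.95,"wx":0,"wy":0,"wz":0,"claw":0.85},{"tx":0.1,"ty":-0.1,"tz":4.95,"wx":0,"wy":0,"wz":0,"claw":0.5},{"tx":0.1,"ty":-0.1,"tz":4.95,"wx":0,"wy":0,"wz":0,"claw":0.5},{"tx":0.1,"ty":-0.1,"tz":4.95,"wx":0,"wy":0,"wz":0,"claw":0.5},{"tx":0.1,"ty":-0.1,"tz":4.95,"wx":0,"wy":0,"wz":0,"claw":0.5},{"tx":0.1,"ty":-0.1,"tz":4.95,"wx":0,"wy":0,"wz":0,"claw":0.5},{"tx":0.1,"ty":-0.1,"tz":4.95,"wx":0,"wy":0,"wz":0,"claw":0.5},{"tx":0.1,"ty":-0.1,"tz":4.95,"wx":0,"wy":0,"wz":0,"claw":0.5}]' 35;  python3 -m handwheel '[{"tx":0,"ty":0,"tz":0,"wx":0,"wy":0,"wz":0,"claw":0.5},{"tx":0,"ty":0,"tz":-3,"wx":0,"wy":0,"wz":0,"claw":0.5},{"tx":0,"ty":0,"tz":-7,"wx":0,"wy":0,"wz":0,"claw":0.5},{"tx":0,"ty":0,"tz":-11,"wx":0,"wy":0,"wz":0,"claw":0.5},{"tx":0,"ty":0,"tz":-11,"wx":0,"wy":0,"wz":0,"claw":0.5},{"tx":0,"ty":0,"tz":-11,"wx":0,"wy":0,"wz":0,"claw":0.5}]'; python3 held.py .024;  python3 go.py .6440 .2640 .1 13.2
```

```text
clock: 32.95
position: [0.4507, -0.1173, -0.0034]
ee_rot: [-3.141, -0.052, -0.004]
force: [-0.9, 1.5, 11.3]
width: 0.621
clock: 33.45
position: [0.4514, -0.1171, 0.1076]
ee_rot: [-3.141, -0.053, -0.008]
force: [0.6, 1.0, 0.3]
width: 0.62
top z -0.0232 slopes deg L,R,F [0.78 0.06 0.04]
y edges at x~.03 -0.0294 0.0281 mid -0.0007 front x at y0 0.0448
t cm [ 20.65 -37.4    0.7 ] w deg [ -0.03  -0.14 -11.26] rows 10.2
```

```bash
python3 -m handwheel '[{"tx":20.8,"ty":-37.3,"tz":0.7,"wx":0,"wy":0,"wz":-11.2,"claw":0.5},{"tx":20.8,"ty":-37.3,"tz":0.7,"wx":0,"wy":0,"wz":-11.2,"claw":0.5},{"tx":20.8,"ty":-37.3,"tz":0.7,"wx":0,"wy":0,"wz":-11.2,"claw":0.5},{"tx":20.8,"ty":-37.3,"tz":0.7,"wx":0,"wy":0,"wz":-11.2,"claw":0.5},{"tx":20.8,"ty":-37.3,"tz":0.7,"wx":0,"wy":0,"wz":-11.2,"claw":0.5},{"tx":20.8,"ty":-37.3,"tz":0.7,"wx":0,"wy":0,"wz":-11.2,"claw":0.5},{"tx":20.8,"ty":-37.3,"tz":0.7,"wx":0,"wy":0,"wz":-11.2,"claw":0.5},{"tx":20.8,"ty":-37.3,"tz":0.7,"wx":0,"wy":0,"wz":-11.2,"claw":0.5},{"tx":20.8,"ty":-37.3,"tz":0.7,"wx":0,"wy":0,"wz":-11.2,"claw":0.5},{"tx":20.8,"ty":-37.3,"tz":0.7,"wx":0,"wy":0,"wz":-11.2,"claw":0.5},{"tx":20.8,"ty":-37.3,"tz":0.7,"wx":0,"wy":0,"wz":-11.2,"claw":0.5},{"tx":20.8,"ty":-37.3,"tz":0.7,"wx":0,"wy":0,"wz":-11.2,"claw":0.5}]'; python3 -m handwheel '[{"tx":0,"ty":0,"tz":0.5,"wx":0,"wy":0,"wz":0,"claw":0.5},{"tx":0,"ty":0,"tz":1.5,"wx":0,"wy":0,"wz":0,"claw":0.5},{"tx":0,"ty":0,"tz":1.5,"wx":0,"wy":0,"wz":0,"claw":0.5},{"tx":0,"ty":0,"tz":1.5,"wx":0,"wy":0,"wz":0,"claw":0.5}]'; python3 - <<'E'
from held import *
im,d,P=shot("wrist"); cv2.imwrite("pics/w19.png",im); held(d,.0232)
E
python3 go.py .6456 .2641 .022 13.2
```

```text
clock: 34.5
position: [0.6444, 0.2673, 0.0952]
ee_rot: [-3.119, -0.367, 0.004]
force: [-0.3, 0.5, -0.1]
width: 0.622
clock: 34.83
position: [0.6441, 0.2607, 0.0821]
ee_rot: [3.121, 0.355, -0.004]
force: [-0.8, 0.2, 0.1]
width: 0.618
top z -0.0231 slopes deg L,R,F [0.07 0.12 0.05]
y edges at x~.03 -0.0292 0.0283 mid -0.0005 front x at y0 0.0449
t cm [ 0.16 -0.27  6.09] w deg [ 0.01  0.06 -0.2 ] rows 1.5
```

View pics/w19.png

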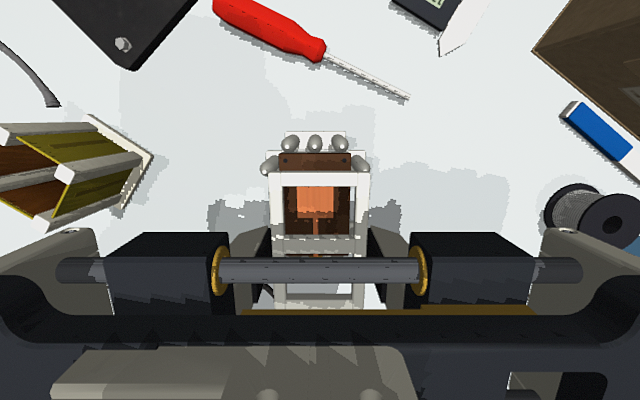

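w19 shows the low frame held square above the feed board, with the posts visible at (270–365, 145–165). Correct by 3 mm and lower in stages.

```bash
python3 -m handwheel '[{"tx":0.15,"ty":-0.25,"tz":0,"wx":0,"wy":0,"wz":-0.2,"claw":0.5},{"tx":0.15,"ty":-0.25,"tz":0.5,"wx":0,"wy":0,"wz":-0.2,"claw":0.5},{"tx":0.15,"ty":-0.25,"tz":1.5,"wx":0,"wy":0,"wz":-0.2,"claw":0.5},{"tx":0.15,"ty":-0.25,"tz":2.2,"wx":0,"wy":0,"wz":-0.2,"claw":0.5},{"tx":0.15,"ty":-0.25,"tz":2.5,"wx":0,"wy":0,"wz":-0.2,"claw":0.5},{"tx":0.15,"ty":-0.25,"tz":2.5,"wx":0,"wy":0,"wz":-0.2,"claw":0.5},{"tx":0.15,"ty":-0.25,"tz":2.5,"wx":0,"wy":0,"wz":-0.2,"claw":0.5}]'; python3 go.py .6456 .2641 .022 13.2
```

```text
clock: 35.47
position: [0.6459, 0.2651, 0.0579]
ee_rot: [3.12, 0.364, -0.001]
force: [-0.1, -0.2, -0.3]
width: 0.62
t cm [-0.05  0.09  3.59] w deg [0.02 0.03 0.09] rows 0.9
```

```bash
python3 -m handwheel '[{"tx":-0.05,"ty":0.08,"tz":0.3,"wx":0,"wy":0,"wz":0.1,"claw":0.5},{"tx":-0.05,"ty":0.08,"tz":1.3,"wx":0,"wy":0,"wz":0.1,"claw":0.5},{"tx":-0.05,"ty":0.08,"tz":2,"wx":0,"wy":0,"wz":0.1,"claw":0.5},{"tx":-0.05,"ty":0.08,"tz":2.5,"wx":0,"wy":0,"wz":0.1,"claw":0.5},{"tx":-0.05,"ty":0.08,"tz":2.9,"wx":0,"wy":0,"wz":0.1,"claw":0.5},{"tx":-0.05,"ty":0.08,"tz":3,"wx":0,"wy":0,"wz":0.1,"claw":0.5},{"tx":-0.05,"ty":0.08,"tz":3,"wx":0,"wy":0,"wz":0.1,"claw":0.5},{"tx":-0.05,"ty":0.08,"tz":3,"wx":0,"wy":0,"wz":0.1,"claw":0.5}]'; python3 go.py .6456 .2641 .022 13.2
```

```text
clock: 36.13
position: [0.6459, 0.2643, 0.0284]
ee_rot: [3.121, 0.361, 0.0]
force: [0.8, 0.6, 1.0]
width: 0.621
t cm [-0.03  0.01  0.64] w deg [ 0.01 -0.01 -0.  ] rows 0.2
```

```bash
python3 -m handwheel '[{"tx":0,"ty":0,"tz":0.3,"wx":0,"wy":0,"wz":0,"claw":0.5},{"tx":0,"ty":0,"tz":0.6,"wx":0,"wy":0,"wz":0,"claw":0.5},{"tx":0,"ty":0,"tz":0.68,"wx":0,"wy":0,"wz":0,"claw":0.5},{"tx":0,"ty":0,"tz":0.68,"wx":0,"wy":0,"wz":0,"claw":0.5}]';python3 -m handwheel '[{"tx":0,"ty":0,"tz":0,"wx":0,"wy":0,"wz":0,"claw":0.85},{"tx":0,"ty":0,"tz":0,"wx":0,"wy":0,"wz":0,"claw":0.85},{"tx":0,"ty":0,"tz":0,"wx":0,"wy":0,"wz":0,"claw":0.85},{"tx":0,"ty":0,"tz":0,"wx":0,"wy":0,"wz":0,"claw":0.85},{"tx":0,"ty":0,"tz":-1.5,"wx":0,"wy":0,"wz":0,"claw":0.85},{"tx":0,"ty":0,"tz":-5,"wx":0,"wy":0,"wz":0,"claw":0.85},{"tx":0,"ty":0,"tz":-9,"wx":0,"wy":0,"wz":0,"claw":0.85},{"tx":0,"ty":0,"tz":-11,"wx":0,"wy":0,"wz":0,"claw":0.85}]'
python3 chk.py w20.png .044; python3 go.py .535 -.13 .15 16
```

```text
clock: 36.47
position: [0.6455, 0.2643, 0.0212]
ee_rot: [3.121, 0.361, -0.001]
force: [0.3, -0.3, -0.2]
width: 0.622
clock: 37.13
position: [0.6478, 0.2642, 0.1373]
ee_rot: [-3.12, -0.36, -0.008]
force: [1.6, -0.3, 0.7]
width: 0.847
plane 2023 [0.0055 0.0017 0.0438] [0.0403 0.044  0.0453]
t cm [-20.12  35.82  -1.2 ] w deg [-0.06 -0.56 -2.84] rows 9.9
```

View pics/w20.png

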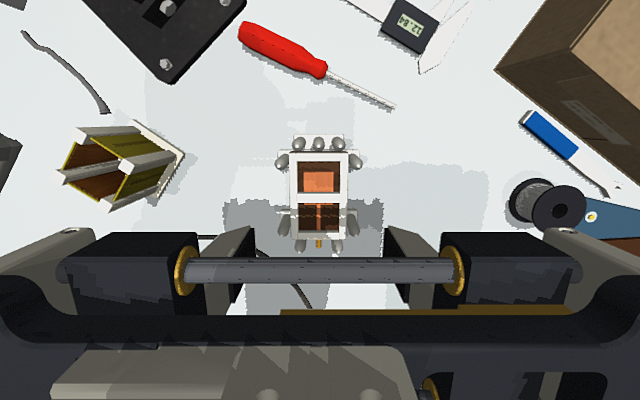

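w20 shows the low frame seated at (318,195), its top at 44 mm as expected. The last layer is the top board.

```bash
python3 -m handwheel '[{"tx":-2,"ty":3,"tz":-1.5,"wx":0,"wy":0,"wz":-2.8,"claw":0.85},{"tx":-20.1,"ty":35.8,"tz":-1.5,"wx":0,"wy":0,"wz":-2.8,"claw":0.85},{"tx":-20.1,"ty":35.8,"tz":-1.5,"wx":0,"wy":0,"wz":-2.8,"claw":0.85},{"tx":-20.1,"ty":35.8,"tz":-1.5,"wx":0,"wy":0,"wz":-2.8,"claw":0.85},{"tx":-20.1,"ty":35.8,"tz":-1.5,"wx":0,"wy":0,"wz":-2.8,"claw":0.85},{"tx":-20.1,"ty":35.8,"tz":-1.5,"wx":0,"wy":0,"wz":-2.8,"claw":0.85},{"tx":-20.1,"ty":35.8,"tz":-1.5,"wx":0,"wy":0,"wz":-2.8,"claw":0.85},{"tx":-20.1,"ty":35.8,"tz":-1.5,"wx":0,"wy":0,"wz":-2.8,"claw":0.85},{"tx":-20.1,"ty":35.8,"tz":-1.5,"wx":0,"wy":0,"wz":-2.8,"claw":0.85},{"tx":-20.1,"ty":35.8,"tz":-1.5,"wx":0,"wy":0,"wz":-2.8,"claw":0.85},{"tx":-20.1,"ty":35.8,"tz":-1.5,"wx":0,"wy":0,"wz":-2.8,"claw":0.85},{"tx":-20.1,"ty":35.8,"tz":-1.5,"wx":0,"wy":0,"wz":-2.8,"claw":0.85}]';python3 -m handwheel '[{"tx":0,"ty":0,"tz":0,"wx":0,"wy":0,"wz":0,"claw":0.85},{"tx":0,"ty":0,"tz":0,"wx":0,"wy":0,"wz":0,"claw":0.85},{"tx":0,"ty":0,"tz":0,"wx":0,"wy":0,"wz":0,"claw":0.85}]'
python3 - <<'E'
from fp import *
at("top_board",.018,[.626,-.1],"w21.png",-.0055)
E
```

```text
clock: 38.18
position: [0.531, -0.1335, 0.1479]
ee_rot: [3.112, 0.427, 0.002]
force: [0.2, -0.3, 0.1]
width: 0.851
clock: 38.43
position: [0.5323, -0.1284, 0.1466]
ee_rot: [-3.11, -0.441, -0.0]
force: [0.0, 0.4, 0.0]
width: 0.852
top_board 0.82 [315.4, 90.9] minrect (625.8, -99.2, 89.3, 57.9, 16.6) fit [ 0.6257 -0.099 ] yaw 16.61 grow -0.0005 err 0.00019 z med 0.0184 blobmean [ 0.6277 -0.0986]
t cm [ 9.82 -0.26 15.2 ] w deg [-0.01  0.   -0.48] rows 4.3
```

View pics/w21.png

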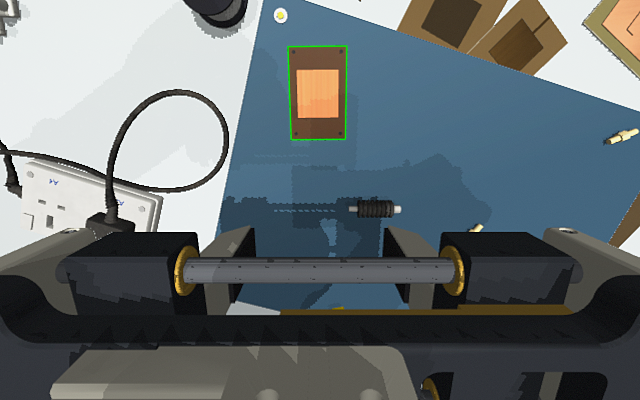

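w21 has the top board at (318,93) with the outline on its edges. The attenuator at (375,209) and the reel at (215,10) are clear.

```bash
python3 -m handwheel '[{"tx":4,"ty":-0.3,"tz":0,"wx":0,"wy":0,"wz":-0.5,"claw":0.85},{"tx":8,"ty":-0.3,"tz":1,"wx":0,"wy":0,"wz":-0.5,"claw":0.85},{"tx":9.8,"ty":-0.3,"tz":5,"wx":0,"wy":0,"wz":-0.5,"claw":0.85},{"tx":9.8,"ty":-0.3,"tz":9,"wx":0,"wy":0,"wz":-0.5,"claw":0.85},{"tx":9.8,"ty":-0.3,"tz":10,"wx":0,"wy":0,"wz":-0.5,"claw":0.85},{"tx":9.8,"ty":-0.3,"tz":10,"wx":0,"wy":0,"wz":-0.5,"claw":0.85},{"tx":9.8,"ty":-0.3,"tz":10,"wx":0,"wy":0,"wz":-0.5,"claw":0.85}]'; python3 go.py .6257 -.099 -.0052 16.6
```

```text
clock: 39.12
position: [0.6246, -0.1007, 0.0472]
ee_rot: [3.109, 0.45, -0.002]
force: [0.4, 0.5, 1.1]
width: 0.853
t cm [ 0.16 -0.14  5.24] w deg [ 0.01  0.06 -0.14] rows 1.3
```

```bash
python3 -m handwheel '[{"tx":0.1,"ty":-0.1,"tz":3,"wx":0,"wy":0,"wz":0,"claw":0.85},{"tx":0.1,"ty":-0.1,"tz":4.8,"wx":0,"wy":0,"wz":0,"claw":0.85},{"tx":0.1,"ty":-0.1,"tz":5.2,"wx":0,"wy":0,"wz":0,"claw":0.85},{"tx":0.1,"ty":-0.1,"tz":5.2,"wx":0,"wy":0,"wz":0,"claw":0.5},{"tx":0.1,"ty":-0.1,"tz":5.2,"wx":0,"wy":0,"wz":0,"claw":0.5},{"tx":0.1,"ty":-0.1,"tz":5.2,"wx":0,"wy":0,"wz":0,"claw":0.5},{"tx":0.1,"ty":-0.1,"tz":5.2,"wx":0,"wy":0,"wz":0,"claw":0.5},{"tx":0.1,"ty":-0.1,"tz":5.2,"wx":0,"wy":0,"wz":0,"claw":0.5},{"tx":0.1,"ty":-0.1,"tz":5.2,"wx":0,"wy":0,"wz":0,"claw":0.5},{"tx":0.1,"ty":-0.1,"tz":5.2,"wx":0,"wy":0,"wz":0,"claw":0.5}]' 35;  python3 -m handwheel '[{"tx":0,"ty":0,"tz":0,"wx":0,"wy":0,"wz":0,"claw":0.5},{"tx":0,"ty":0,"tz":-3,"wx":0,"wy":0,"wz":0,"claw":0.5},{"tx":0,"ty":0,"tz":-7,"wx":0,"wy":0,"wz":0,"claw":0.5},{"tx":0,"ty":0,"tz":-11,"wx":0,"wy":0,"wz":0,"claw":0.5},{"tx":0,"ty":0,"tz":-12,"wx":0,"wy":0,"wz":0,"claw":0.5},{"tx":0,"ty":0,"tz":-12,"wx":0,"wy":0,"wz":0,"claw":0.5}]'; python3 held.py .023;  python3 go.py .6440 .2640 .1 13.2
```

```text
clock: 39.95
position: [0.627, -0.0994, -0.0036]
ee_rot: [3.109, 0.45, 0.004]
force: [-1.4, 0.9, 8.6]
width: 0.616
clock: 40.45
position: [0.6284, -0.0998, 0.1192]
ee_rot: [3.108, 0.45, 0.012]
force: [0.4, -0.7, -0.3]
width: 0.616
top z -0.0216 slopes deg L,R,F [ 0.07 -0.02  0.05]
y edges at x~.03 -0.0294 0.0282 mid -0.0006 front x at y0 0.0446
t cm [ 11.93 -34.34   1.68] w deg [ 0.06 -0.23  3.3 ] rows 8.7
```

```bash
python3 -m handwheel '[{"tx":12,"ty":-34.1,"tz":1.7,"wx":0,"wy":0,"wz":3.3,"claw":0.5},{"tx":12,"ty":-34.1,"tz":1.7,"wx":0,"wy":0,"wz":3.3,"claw":0.5},{"tx":12,"ty":-34.1,"tz":1.7,"wx":0,"wy":0,"wz":3.3,"claw":0.5},{"tx":12,"ty":-34.1,"tz":1.7,"wx":0,"wy":0,"wz":3.3,"claw":0.5},{"tx":12,"ty":-34.1,"tz":1.7,"wx":0,"wy":0,"wz":3.3,"claw":0.5},{"tx":12,"ty":-34.1,"tz":1.7,"wx":0,"wy":0,"wz":3.3,"claw":0.5},{"tx":12,"ty":-34.1,"tz":1.7,"wx":0,"wy":0,"wz":3.3,"claw":0.5},{"tx":12,"ty":-34.1,"tz":1.7,"wx":0,"wy":0,"wz":3.3,"claw":0.5},{"tx":12,"ty":-34.1,"tz":1.7,"wx":0,"wy":0,"wz":3.3,"claw":0.5},{"tx":12,"ty":-34.1,"tz":1.7,"wx":0,"wy":0,"wz":3.3,"claw":0.5},{"tx":12,"ty":-34.1,"tz":1.7,"wx":0,"wy":0,"wz":3.3,"claw":0.5}]'; python3 -m handwheel '[{"tx":0,"ty":0,"tz":0.5,"wx":0,"wy":0,"wz":0,"claw":0.5},{"tx":0,"ty":0,"tz":1.5,"wx":0,"wy":0,"wz":0,"claw":0.5},{"tx":0,"ty":0,"tz":1.5,"wx":0,"wy":0,"wz":0,"claw":0.5},{"tx":0,"ty":0,"tz":1.5,"wx":0,"wy":0,"wz":0,"claw":0.5}]'; python3 - <<'E'
from held import *
im,d,P=shot("wrist"); cv2.imwrite("pics/w22.png",im); held(d,.0216)
E
python3 go.py .6457 .2642 .029 13.2
```

```text
clock: 41.42
position: [0.6424, 0.2648, 0.0952]
ee_rot: [3.12, 0.368, -0.005]
force: [0.4, -1.4, -0.4]
width: 0.612
clock: 41.75
position: [0.6435, 0.2604, 0.0814]
ee_rot: [3.12, 0.357, -0.003]
force: [1.2, -0.4, -1.1]
width: 0.612
top z -0.0216 slopes deg L,R,F [-0.14  0.14  0.05]
y edges at x~.03 -0.0294 0.0282 mid -0.0006 front x at y0 0.0446
t cm [ 0.25 -0.29  5.3 ] w deg [ 0.02  0.05 -0.11] rows 1.3
```

View pics/w22.png

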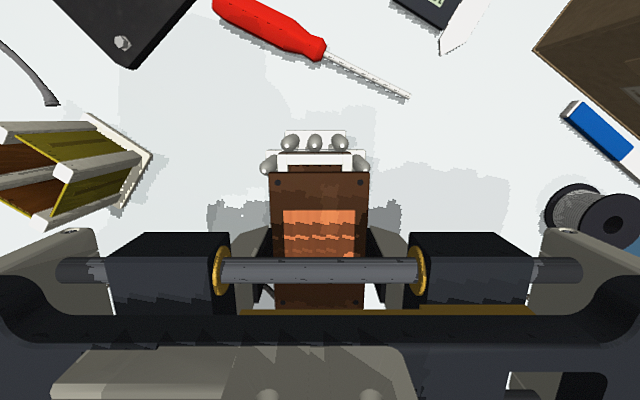

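w22 shows the top board held square above the stack, copper up, with its front edge at row 172. Correct by 3–4 mm and lower.

```bash
python3 -m handwheel '[{"tx":0.22,"ty":-0.26,"tz":0,"wx":0,"wy":0,"wz":-0.1,"claw":0.5},{"tx":0.22,"ty":-0.26,"tz":0.5,"wx":0,"wy":0,"wz":-0.1,"claw":0.5},{"tx":0.22,"ty":-0.26,"tz":1.3,"wx":0,"wy":0,"wz":-0.1,"claw":0.5},{"tx":0.22,"ty":-0.26,"tz":2,"wx":0,"wy":0,"wz":-0.1,"claw":0.5},{"tx":0.22,"ty":-0.26,"tz":2.2,"wx":0,"wy":0,"wz":-0.1,"claw":0.5},{"tx":0.22,"ty":-0.26,"tz":2.2,"wx":0,"wy":0,"wz":-0.1,"claw":0.5},{"tx":0.22,"ty":-0.26,"tz":2.2,"wx":0,"wy":0,"wz":-0.1,"claw":0.5}]'; python3 go.py .6457 .2642 .029 13.2
```

```text
clock: 42.38
position: [0.6455, 0.265, 0.0602]
ee_rot: [3.12, 0.364, -0.001]
force: [-0.6, 0.0, -0.4]
width: 0.613
t cm [0.01 0.08 3.12] w deg [0.02 0.03 0.09] rows 0.7
```

```bash
python3 -m handwheel '[{"tx":0,"ty":0.07,"tz":0.3,"wx":0,"wy":0,"wz":0.1,"claw":0.5},{"tx":0,"ty":0.07,"tz":1.1,"wx":0,"wy":0,"wz":0.1,"claw":0.5},{"tx":0,"ty":0.07,"tz":1.8,"wx":0,"wy":0,"wz":0.1,"claw":0.5},{"tx":0,"ty":0.07,"tz":2.3,"wx":0,"wy":0,"wz":0.1,"claw":0.5},{"tx":0,"ty":0.07,"tz":2.6,"wx":0,"wy":0,"wz":0.1,"claw":0.5},{"tx":0,"ty":0.07,"tz":2.6,"wx":0,"wy":0,"wz":0.1,"claw":0.5},{"tx":0,"ty":0.07,"tz":2.6,"wx":0,"wy":0,"wz":0.1,"claw":0.5}]'; python3 go.py .6457 .2642 .029 13.2
```

```text
clock: 42.97
position: [0.6457, 0.2644, 0.0343]
ee_rot: [3.121, 0.361, -0.001]
force: [-0.1, -0.9, 0.4]
width: 0.611
t cm [-0.    0.02  0.53] w deg [ 0.01  0.02 -0.  ] rows 0.1
```

```bash
python3 -m handwheel '[{"tx":0,"ty":0,"tz":0.3,"wx":0,"wy":0,"wz":0,"claw":0.5},{"tx":0,"ty":0,"tz":0.5,"wx":0,"wy":0,"wz":0,"claw":0.5},{"tx":0,"ty":0,"tz":0.55,"wx":0,"wy":0,"wz":0,"claw":0.5},{"tx":0,"ty":0,"tz":0.55,"wx":0,"wy":0,"wz":0,"claw":0.5}]';python3 -m handwheel '[{"tx":0,"ty":0,"tz":0,"wx":0,"wy":0,"wz":0,"claw":0.85},{"tx":0,"ty":0,"tz":0,"wx":0,"wy":0,"wz":0,"claw":0.85},{"tx":0,"ty":0,"tz":0,"wx":0,"wy":0,"wz":0,"claw":0.85},{"tx":0,"ty":0,"tz":0,"wx":0,"wy":0,"wz":0,"claw":0.85},{"tx":0,"ty":0,"tz":-1.5,"wx":0,"wy":0,"wz":0,"claw":0.85},{"tx":0,"ty":0,"tz":-5,"wx":0,"wy":0,"wz":0,"claw":0.85},{"tx":0,"ty":0,"tz":-9,"wx":0,"wy":0,"wz":0,"claw":0.85},{"tx":0,"ty":0,"tz":-12,"wx":0,"wy":0,"wz":0,"claw":0.85},{"tx":0,"ty":0,"tz":-12,"wx":0,"wy":0,"wz":0,"claw":0.85},{"tx":0,"ty":0,"tz":-12,"wx":0,"wy":0,"wz":0,"claw":0.85}]'
python3 chk.py w23.png .050; python3 d.py | grep -E "atten|pen|spool"
python3 - <<'E'
from h import *
for c in("scene","side"):
    im,_,P=shot(c); u,v=proj(np.array([[.645,.265,.03]]),P)[0].astype(int)
    cv2.imwrite(f"pics/{c}f.png",cv2.resize(im[v-40:v+40,u-50:u+50],None,fx=7,fy=7,interpolation=cv2.INTER_CUBIC))
E
```

```text
clock: 43.3
position: [0.6457, 0.2645, 0.0289]
ee_rot: [-3.121, -0.361, 0.0]
force: [0.0, -0.5, 0.6]
width: 0.614
clock: 44.13
position: [0.6474, 0.2646, 0.1525]
ee_rot: [-3.119, -0.36, -0.008]
force: [-1.0, 0.1, -1.1]
width: 0.849
plane 4104 [-0.0001 -0.0001  0.0503] [0.0492 0.0503 0.0515]
scene attenuator 0.52 [340.6, 238.5] 171 (530.8, -192.8, 63.6, 34.1, -73.5) med [ 0.5226 -0.2013  0.0256] ztop [0.0108 0.0305]
scene marker_pen 0.62 [341.8, 326.4] 589 (399.6, -402.2, 132.1, 24.7, -57.9) med [ 0.3976 -0.4101  0.0246] ztop [0.0154 0.0283]
scene solder_spool 0.87 [350.7, 169.2] 317 (683.4, 13.6, 50.6, 47.1, -33.2) med [0.6783 0.005  0.0276] ztop [0.0006 0.0393]
side solder_spool 0.62 [271.9, 227.5] 164 (655.0, 124.7, 254.1, 27.7, -77.5) med [0.6744 0.0311 0.0297] ztop [0.0019 0.0423]
```

View pics/w23.png

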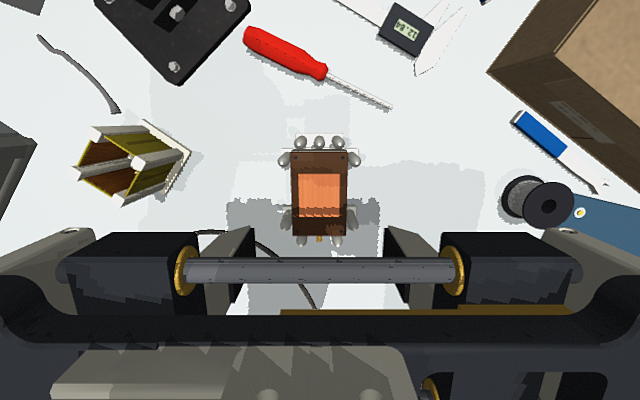

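View pics/sidef.png

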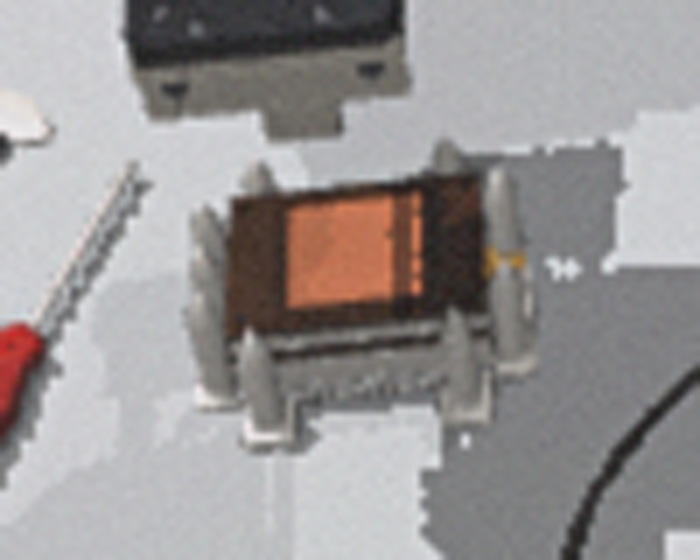

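View pics/scenef.png

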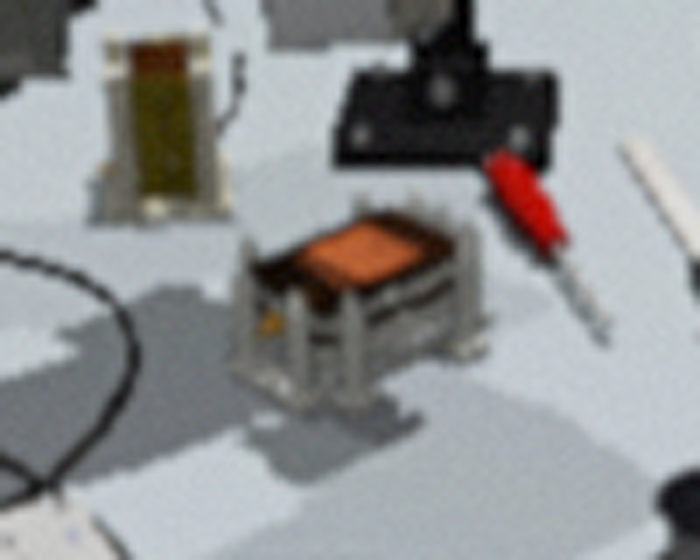

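All three pictures show the stack level between the posts with the connector out through the open end. The top board sits at 50.3 mm (50 nominal) with no tilt. The bystanders are where they were. Handing in.

```bash
python3 -c "
from cell import arm
print(arm.sign_off())"
```

```text
the job is handed in; nothing more can be done
None
```

The antenna is built up in the cradle in the order asked: reflector, tall frame, feed board with its connector out through the open end, low frame, top board. The job was handed in at about 44 s of the 122 s, with the gripper open and clear of everything.

**Last checks:** The measured layer tops were 14.2, 30, 36.3, 44 and 50.3 mm, against 14, 30, 36, 44 and 50 expected. The reflector and both boards measured level. The tilt fits on the two open frames were less reliable, because the camera also sees through their windows. All three cameras show the stack down between the posts with both copper sides up. In the scene camera, the attenuator and pen were within 2–3 mm of where they started, and the reel stood in the same place. The last side-camera check found only the reel, and its position there was smeared.

**What went wrong or disagreed:**
- **Fingertip position:** The fingertips are about 19 mm behind the stated TCP, not 14 mm ahead of it. My first two grasps of the reflector closed on air. I then found the true height by touching the plate lightly (about 24 N), and the later grasps used that value.
- **Touching the work board:** The wrist read about 9–11 N upward on the last four grasps, probably from the fingertips lightly touching the work board. It caused no harm I could see.
- **Cradle position:** The wrist and fixed cameras disagreed by up to about 3 mm on where the cradle is. I placed everything by the wrist camera, and all the layers went in without measurable force.

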